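# Clamp a rail in the drilling jig with the square-drive T-key

## Task

Load the pine rail into the drilling jig: lay it flat on the base between the black cam and the fence and slide it under the guide arm until it is fully home against the end stop. Then clamp it with the red-handled T-key: stand the key's square drive down in the cam's square socket and turn it clockwise until the cam holds the rail tight against the fence. Finish with the key back in its stand, upright and fully down, and leave everything else on the bench undisturbed.

Things in the scene. Friction and masses are not known exactly. Their poses are not given: they have to be found in the camera images.
- rail: pale pine rail blank, a plain bar 180 (its x) x 45 (y) x 40 mm (z), 0.12 to 0.24 kg, the same from either end; origin at the centre of its underside. It starts flat on the bench to the left or right of the jig (the key stand is on the other side), turned up to 0.5 rad from the jig
- jig: drilling jig fixed to the bench: plywood base 240 (x) x 130 (y, -67 to +63) x 18 mm; origin at the centre of its underside, x along the rail channel to the end stop (away from the robot), y left, z up. Fence left of the channel, face at y = +30 mm; black cam right of it. With the cam open the channel is 4.4 to 5 mm wider than the rail; the fence is lower than the rail, so fingers pass over it
- rail_home (a point): point of the jig, jig's axes, on top of the base (18 mm above the bench): where the rail's origin lies when it is fully home and clamped, the rail's x along this x (either way round). The rail cannot go straight down here, the guide arm is over its end: lower it onto the base some 40 mm short (at x = -40 mm of this point), then slide it along +x to the stop
- guide_arm (a point): middle of the near lower edge of the aluminium guide arm with two brass bushes, carried from the left side of the jig; its underside is 66 mm above the bench (8 mm above a seated rail), its top 79 mm. It overhangs the channel from here to 35 mm further along +x (jig x +50 to +85 mm), jig y -8 to +61 mm; jig's axes
- end_stop (a point): middle of the upright face of the steel end stop that the rail's end butts against (jig x = +85 mm, y -12 to +44 mm, top 40 mm above the bench); jig's axes
- fence: low aluminium fence on the jig, 150 mm long (jig x -105 to +45), 14 mm thick (jig y +30 to +44), its top 32 mm above the bench; origin at the centre of its underside, jig's axes. A clamped rail presses on it with some 5 to 13 N
- cam (a joint): angle of the clamping cam: 0 = wide open (yellow mark points away from the fence), grows clockwise seen from above, range 0 to 1.5 rad, starts at 0 to 0.4. It meets a rail at the fence at about 1.2 and is firmly tight at 1.35 to 1.45. Turns stiffly (0.11 N m free, some 0.3 N m clamping), stays where it is left; tightening drags the rail towards the end stop
- cam_socket (a point): middle of the mouth of the square socket, on the cam's upright axis (jig x +30, y -34 mm), 48 mm above the bench: 14.2 mm square, 16 mm deep, bevelled mouth, in a round steel boss of 28 mm. Its x and y are square to the socket's flats and turn with the cam (at cam = a they are turned by -a from the jig's). The rubber-tyred black disc below (r 22, 8 mm off axis, top 32 mm above the bench) stays within 30 mm of the axis
- key_red: T-key with red handle, 0.22 kg: upright 15 mm steel shaft, 12.7 mm square drive on its lowest 22 mm (last 3 mm only 9.7 mm), collar of 30 mm at 42 to 51 mm above the tip. Origin in the middle of the tip's end face, z up, x along the handle bar; the drive's flats are square to x and y. Bottomed in the cam's socket the origin is 16 mm below its mouth; about 0.12 rad of play before the cam follows
- key_red_handle (a point): middle of the red handle bar, 115 mm above the key's tip: flat-sided, 85 mm long (own x), 20 mm thick (own y), 24 mm high. Starts 128 mm above the bench, the bar within about 0.15 rad of across the stand
- key_blue: T-key with a blue handle, same shape, but with an 8.5 mm drive that only spins in the cam's socket; it stands in the other hole of the stand and stays there
- key_stand: wooden stand fixed to the bench, block 104 (x) x 60 mm (y) on a foot of 112 x 70 mm, top 55 mm above the bench; origin at the centre of its underside. Upright round holes of 21 mm at x = -28 and +28 mm, y = 0, 45 mm deep. A key fully down hangs by its collar on the top, its origin 13 mm above the bench. Behind the right-hand place a tall tote (0.33 m) stands
- stand_hole_a (a point): mouth of the stand's hole at its x = -28 mm, 55 mm above the bench (the red key starts in this one or in the other)
- stand_hole_b (a point): mouth of the stand's hole at its x = +28 mm, 55 mm above the bench
- paint_brush: paint brush lying near the front edge of the bench, 52 x 222 x 18 mm, bystander; origin at the centre of its underside
- tape_measure: yellow tape measure standing in front of the drawers behind the jig, 35 x 90 x 66 mm, bystander; origin at the centre of its underside
- wax_tin: round ochre tin, 66 mm across, 26 mm high, on the left, bystander; origin at the centre of its underside
- pliers_red: red-handled pliers lying at the right end of the bench, 61 x 172 x 16 mm, bystander; origin at the centre of the underside
- box_nails: small orange carton, 45 x 70 x 36 mm, on the left, bystander; origin at the centre of its underside
- spray_can: spray can with a green cap standing at the back, 59 mm across, 225 mm high, bystander; origin at the centre of its underside

How it is judged (in metres and radians):
On the way, in this order (a step that is already met when the one before it is completed fails the run):
1. the rail lies flat in the jig's channel, within 6 mm of the end stop, with the cam still open (x of rail in the frame of jig between -0.011 and 0 m and y of rail in the frame of jig between 0 and 0.011 m and z of rail in the frame of jig between 0.014 and 0.021 m and angle between the x axis of rail and the x axis of jig, either way round below 0.06 rad and angle between rail's own z axis and vertical below 0.04 rad and value of joint cam below 0.75 rad), for 0.2 s.
2. the red key's square drive stands at least 10 mm deep in the socket of the cam, which is still open (z of key_red in the frame of cam_socket below -0.01 m and horizontal distance between key_red and cam_socket below 0.004 m and angle between key_red's own z axis and vertical below 0.12 rad and value of joint cam below 0.75 rad), for 0.2 s.
3. with the key in its socket, the cam is turned until it presses the rail on the fence with more than 3 N (z of key_red in the frame of cam_socket below -0.01 m and horizontal distance between key_red and cam_socket below 0.004 m and angle between key_red's own z axis and vertical below 0.12 rad and value of joint cam above 1.05 rad and contact force between fence and rail above 3 N), for 0.2 s.
At the end, for the whole second after the job is handed in: the rail lies flat in the jig within 3 mm of the end stop, within 2 mm of and 0.03 rad parallel to the fence, the cam turned past 1.05 rad and pressing it on the fence with more than 3 N; the red key stands upright (within 0.08 rad) in a hole of the stand, down to within 4 mm; rail and key at rest (x of rail in the frame of jig between -0.008 and 0 m and y of rail in the frame of jig between 0.0055 and 0.0105 m and z of rail in the frame of jig between 0.014 and 0.021 m and angle between the x axis of rail and the x axis of jig, either way round below 0.03 rad and angle between rail's own z axis and vertical below 0.04 rad and value of joint cam above 1.05 rad and contact force between fence and rail above 3 N and z of key_red in the frame of key_stand between 0.009 and 0.017 m and x of key_red in the frame of key_stand between -0.037 and 0.037 m and y of key_red in the frame of key_stand between -0.01 and 0.01 m and angle between key_red's own z axis and vertical below 0.08 rad and linear speed of each of rail, key_red below 0.01 m/s); the robot touches nothing.
It fails at once if a thing standing about (paint brush, tape measure, wax tin, red pliers, orange carton, spray can) is moved by more than 30 mm (distance of any of paint_brush, tape_measure, wax_tin, pliers_red, box_nails, spray_can from where it was at the start of the episode above 0.03 m).
It fails at once if the blue key is moved by more than 20 mm (distance of key_blue from where it was at the start of the episode above 0.02 m).
It also fails if it takes over 72 s, if anything falls off the work surface, if the arm or the gripper's body presses on something with over 40 N, if the wrist force passes 120 N, or if a joint passes its speed limit or range.

## Robot

A 6-joint arm with a two-finger parallel gripper is mounted at the origin on a cart in front of the work surface, level with it; the furniture and walls round the work are solid. World frame = base frame: x ahead of the robot, y to its left, z up, the work surface at z = 0. Lengths are in m, angles in degrees, forces in N, time in s.
With the tool pointing down it reaches from about 0.35 to 0.875 m from the base axis. Payload 4.2 kg.
Tool frame: the origin (TCP) lies at the very end of the fingers, on their centre line; the grasp point (between the pads) lies 19 mm behind it (r.grip_point_offset is the distance from the TCP to the grasp point, in m); z points along the fingers, y is the line along which they close (so a half turn about z gives the same grasp; the last joint's range is limited). The gripper opens to 87 mm and grips with 3 to 60 N. Pads are 19 mm wide; open, the fingers measure 117 mm over their backs; the gripper's body (75 mm by 190 mm) begins 51 mm behind the grasp point.
Start: joints at [87.582, 22.042, 0.453, 0, -68.411, -14.817], TCP at [0.185, 0.597, 0.223] pointing down, gripper open.
Joint ranges: [-179.83, 179.83], [-69.29, 118.12], [-61.27, 80.66], [-181.25, 117.63], [-171.15, -9.14], [-177.46, 177.46]. Speed limits (degrees/s): [159.86, 159.86, 180, 180, 180, 180].

## Interface

Orientations are given as a 3x3 rotation matrix whose columns are the frame's x, y, z axes.
In Python, from station import r gives the robot as it stands.
- The arm moves only by the tool move_arm, never from a script. Its argument "series" is a list of rows, each a list of 3 entries, a list of its own where there are three numbers: the turn, a rotation vector about the tool's x, y, z as a fraction of full scale, then the shift along the tool's x, y, z as a fraction of full scale, then the opening, from 0 (shut) to 1 (fully open). A call has 1 to 12 rows; each row shifts and turns the commanded pose from where the row before left it, along the tool's axes as they then stand; what a row does not reach is not made up. Full scale, the value 1, is 0.5 m for a shift and 0.1 rad for a turn. A row lasts 1/10 s, in which the tool goes at most 50 mm and 8.59 degrees, less where a joint would pass 70% of its speed; a pose out of reach is approached as far as the arm can. A call with a number of a shift or a turn outside -1 to 1 is refused whole. A call with a gripper value outside its range is refused whole. The fingers move at their own pace and stop on an object; the grip force is fixed at half the most. Time passes only in rows, so rows that do not move let the fingers close. It gives the time, the measured TCP pose, the force, the opening and the grip force at its end, in the units of the state.
- r.sense(): the state, without advancing time (a new reading comes with each control period).
- r.capture(name): name is "scene" or "top" or "wrist"; returns a dict with "img" (384x512x3 uint8, red, green, blue), "fx", "fy", "cx", "cy" (pixels), "origin" and "orientation" of the camera in the world. Camera axes: x right, y up, looking along -z (the intrinsics and any distortion apply to the point x, -y, -z); pixel columns grow to the right and rows downward; lengths in m; the calibration is good to about 2 mm. A picture is of the moment at which its call begins. There is no depth.
- r.finish_job(): hands the job in; it is judged then, once.
Trained networks look in the newest picture that a camera, given by its name, has taken for a name from the list of things; names that differ only in an ending like _2 or _b are one class to them, and where a whole thing is asked for, a point or a joint stands for the part that bears it (a point fixed in the world has none). Each returns a list of dicts, best first, with "score" (0 to 1); they miss things now and then, are a little off and sometimes report something else, mostly with a low value. They report only what shows in the picture. A call takes as long as a camera call.
- r.cut_out(target, camera): "pixels" (384x512 bool, what is visible of it) and "centre" ([column, row] in pixels, amid what is visible of it).
- r.pinpoint(target, camera): "centre" ([column, row] in pixels: a listed point, or the origin of a listed thing).
The state is a dict: "time_s": time; "joints": joint angles; "joint_velocities": joint speeds; "effort": joint torques, N m; "tcp_pos": TCP position; "ee_rot": TCP orientation; "wrist_force": force on the tool from outside, world axes, zero at the start; "moment": the same for the moment, N m; "gripper_width": opening from 0.0 (shut) to 1.0 (fully open); "gripper_force": force on a finger pad.
Only numpy, scipy, OpenCV 4.12 (cv2) and the standard library are available. Lean on these libraries where they do the work, as an engineer would, in place of code of your own. Each camera call takes 0.05 s, during which the arm holds its last target. There are 200 camera calls.

## Working session

There is one attempt and no reset: what is moved stays moved. The work goes in short steps, Python scripts to look and compute and a tool call to move; the robot and the scene stay as the last step left them, time stands still between calls to the robot, and variables do not carry over. Pictures are saved under pics/ and viewed, at most 12 in all, crops included, and the job is handed in when it is done.

Besides the shell and the picture viewer there is one more tool, called after ">>>" as name(argument=value, ...) on one line, values as JSON. move_arm: Moves the arm, as the interface text tells. Its arguments: {"type":"object","properties":{"series":{"type":"array"}},"required":["series"]}

```bash
ls; mkdir -p pics
cat > h.py <<'E'
import numpy as np, cv2
from station import r
def ray(c,px):
    u,v=px; d=np.array([(u-c['cx'])/c['fx'],-(v-c['cy'])/c['fy'],-1.])
    return np.array(c['origin']),np.array(c['orientation'])@d
def at(c,px,z):
    o,d=ray(c,px); return o+d*(z-o[2])/d[2]
def proj(c,p):
    q=np.array(c['orientation']).T@(np.array(p)-np.array(c['origin'])); return [c['cx']+c['fx']*q[0]/-q[2], c['cy']-c['fy']*q[1]/-q[2]]
def tri(c1,p1,c2,p2):
    A=np.zeros((3,3));b=np.zeros(3);L=[]
    for c,p in((c1,p1),(c2,p2)):
        o,d=ray(c,p);d/=np.linalg.norm(d);M=np.eye(3)-np.outer(d,d);A+=M;b+=M@o;L.append((M,o))
    x=np.linalg.solve(A,b); return x,[np.linalg.norm(M@(x-o)) for M,o in L]
def save(c,n): cv2.imwrite('pics/'+n+'.png',c['img'][:,:,::-1])
E
python3 - <<'E'
from h import *
s=r.sense();print({k:np.round(v,3).tolist() for k,v in s.items()},r.grip_point_offset)
C={n:r.capture(n) for n in('top','scene')}
big=np.hstack([cv2.resize(C[n]['img'],(400,300)) for n in C])
for n in C: print(n,np.round(C[n]['origin'],3),C[n]['fx']); save(C[n],n+'0')
Z=dict(rail=0,rail_home=.018,guide_arm=.066,end_stop=None,cam_socket=.048,key_red_handle=.128,stand_hole_a=.055,key_stand=0,jig=0,fence=.018,key_blue=.013,key_red=.013)
for t in Z:
    for n in C:
        for x in r.pinpoint(t,n)[:2]: print(t,n,round(x['score'],2),np.round(x['centre'],1),np.round(at(C[n],x['centre'],Z[t] or .03),3))
E
```

```text
pics
{'time_s': 0.0, 'joints': [87.584, 22.091, 0.38, -0.03, -68.412, -14.816], 'joint_velocities': [-0.054, 0.003, -0.021, -0.015, 0.081, -0.031], 'effort': [-0.0, -39.066, 18.74, 4.22, 0.011, -0.0], 'tcp_pos': [0.185, 0.596, 0.221], 'ee_rot': [[0.955, -0.296, -0.001], [-0.296, -0.955, -0.002], [0.0, 0.002, -1.0]], 'wrist_force': [-1.0, 0.074, 0.446], 'moment': [-0.034, 0.055, 0.03], 'gripper_force': 0.0, 'gripper_width': 0.999} 0.0187
top [0.332 0.202 1.176] 395.7598750188617
scene [ 0.188 -0.47   0.514] 356.8928114364257
rail top 0.98 [310.2 197.8] [0.504 0.049 0.03 ]
rail top 0.37 [255.5 269.3] [0.302 0.212 0.03 ]
rail scene 0.77 [289.5 271.8] [0.494 0.015 0.03 ]
rail scene 0.15 [181.9 177.4] [0.423 0.562 0.03 ]
rail_home top 0.71 [235.2 202.6] [0.496 0.269 0.018]
rail_home scene 0.87 [237.5 217.7] [0.491 0.275 0.018]
rail_home scene 0.46 [194.9 206.3] [0.409 0.385 0.018]
guide_arm top 0.8 [216.3 192.9] [0.518 0.32  0.066]
guide_arm scene 0.76 [241.9 193.5] [0.521 0.311 0.066]
end_stop top 0.73 [210.5 188.5] [0.537 0.341 0.03 ]
end_stop scene 0.82 [243.  197.8] [0.54  0.348 0.03 
[... 502 characters left out ...]
] [0.402 0.373 0.055]
stand_hole_a scene 0.73 [188.4 205.9] [0.378 0.331 0.055]
key_stand top 0.7 [208.4 242.3] [0.38  0.346 0.03 ]
key_stand scene 0.88 [192.5 215.3] [0.384 0.322 0.03 ]
jig top 0.62 [240.6 200.1] [0.501 0.253 0.03 ]
jig scene 0.86 [241.5 223.9] [0.481 0.225 0.03 ]
jig scene 0.35 [363.7 302.6] [ 0.571 -0.119  0.03 ]
fence top 0.58 [239.  215.8] [0.456 0.258 0.018]
fence scene 0.54 [226.6 226. ] [0.45  0.251 0.018]
key_blue top 0.77 [192.9 237.2] [0.397 0.394 0.013]
key_blue scene 0.88 [192.6 209.5] [0.4   0.379 0.013]
key_red top 0.83 [207.6 244.3] [0.375 0.351 0.013]
key_red scene 0.97 [186.9 217.3] [0.374 0.347 0.013]
key_red scene 0.51 [361.9 301.3] [ 0.584 -0.103  0.013]
```

Run:
```python
import cv2
a=cv2.imread('pics/top0.png')[110:310,130:400]; cv2.imwrite('pics/t1.png',cv2.resize(a,(800,593),interpolation=cv2.INTER_CUBIC))
a=cv2.imread('pics/scene0.png')[110:380,90:450]; cv2.imwrite('pics/s1.png',cv2.resize(a,(800,600),interpolation=cv2.INTER_CUBIC))
```

```text
(no output)
```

View pics/t1.png

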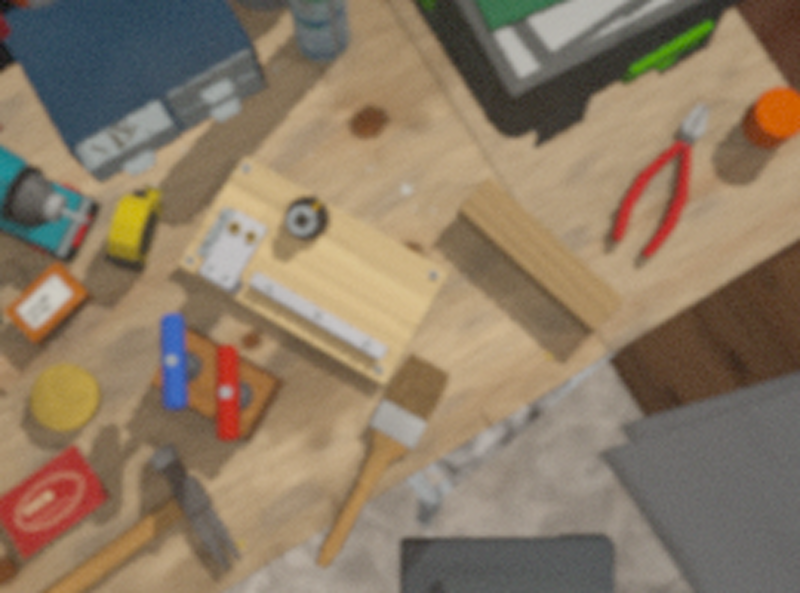

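View pics/s1.png

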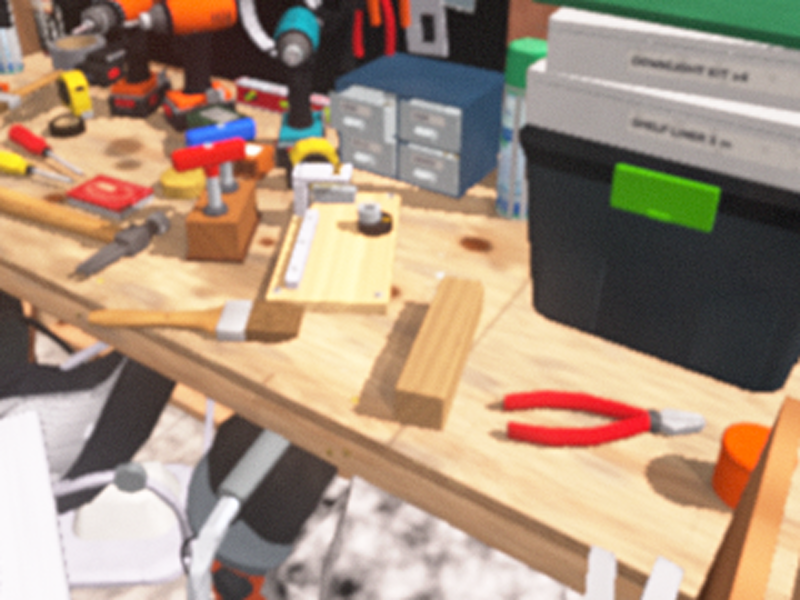

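Top view: rail on the right (crop ~540,255), jig centre (~320,270) with its x towards upper left, red key (228,392) at the near/right hole of the stand on the left, blue key next to it at (172,362). The scene view agrees. Now I'll fit the poses.

```bash
cat >> h.py <<'E'
from scipy.optimize import least_squares, minimize
JP=dict(rail_home=(-.005,.0075,.018),guide_arm=(.05,.0265,.066),end_stop=(.085,.016,.029),cam_socket=(.03,-.034,.048),jig=(0,0,0),fence=(-.03,.037,.018))
def pose(p,q): 
    c,s=np.cos(p[2]),np.sin(p[2]); q=np.atleast_2d(q); return np.c_[p[0]+c*q[:,0]-s*q[:,1],p[1]+s*q[:,0]+c*q[:,1],q[:,2]]
def fitpts(obs,p0):  # obs: (cam,px,localpt)
    f=lambda p:np.concatenate([np.array(proj(c,pose(p,q)[0]))-px for c,px,q in obs])
    s=least_squares(f,p0,loss='soft_l1',f_scale=1.5); return s.x,f(s.x).reshape(-1,2)
def box(x0,x1,y0,y1,z0,z1): return np.array([[x,y,z] for x in(x0,x1) for y in(y0,y1) for z in(z0,z1)])
def sil(c,p,boxes,m=4):
    im=np.zeros((384*m,512*m),np.uint8)
    for b in boxes:
        P=np.array([proj(c,w) for w in pose(p,b)]); cv2.fillConvexPoly(im,cv2.convexHull((P*m*16+m*8).astype(np.int32)),1,shift=4)
    return cv2.resize(im*255,(512,384),interpolation=cv2.INTER_AREA)/255.
def fitsil(cams,masks,p0,boxes):
    f=lambda p:sum(np.abs(sil(c,p,boxes)-m).sum() for c,m in zip(cams,masks))
    s=minimize(f,p0,method='Nelder-Mead',options=dict(initial_simplex=np.array([p0]+[np.array(p0)+d for d in np.diag([.01,.01,.08])]),xatol=1e-4,fatol=.5)); return s.x,s.fun,sum(m.sum() for m in masks)
RAIL=[box(-.09,.09,-.0225,.0225,0,.04)]
JIG=[box(-.12,.12,-.067,.063,0,.018),box(-.105,.045,.03,.044,.018,.032),box(.05,.085,-.008,.061,.066,.079),box(.016,.044,-.048,-.02,.018,.048)]
E
python3 - <<'E'
from h import *
C={n:r.capture(n) for n in('top','scene')}
obs=[];lab=[]
for t in JP:
    for n in C:
        for x in r.pinpoint(t,n)[:1]: obs.append((C[n],x['centre'],JP[t]));lab.append((t,n))
pj,res=fitpts(obs,[.5,.255,1.05]);print('jig pts',pj);print([(l,np.round(e,1).tolist()) for l,e in zip(lab,res)])
for t,b,p0 in(('rail',RAIL,[.503,.05,.87]),('jig',JIG,pj)):
    ms=[r.cut_out(t,n)[0] for n in C]; print(t,[m['score'] for m in ms])
    mm=[m['pixels'].astype(float) for m in ms]
    print(fitsil(list(C.values()),mm,p0,b), [fitsil([c],[m],p0,b)[0] for c,m in zip(C.values(),mm)])
E
```

```text
jig pts [0.49956606 0.26563825 0.95191241]
[(('rail_home', 'top'), [1.7, -0.6]), (('rail_home', 'scene'), [-1.4, 1.3]), (('guide_arm', 'top'), [0.2, 0.0]), (('guide_arm', 'scene'), [-4.5, -1.5]), (('end_stop', 'top'), [-1.5, -1.1]), (('end_stop', 'scene'), [-1.8, 1.1]), (('cam_socket', 'top'), [1.6, -1.8]), (('cam_socket', 'scene'), [2.9, 3.4]), (('jig', 'top'), [-2.3, 1.7]), (('jig', 'scene'), [2.5, -0.3]), (('fence', 'top'), [-0.0, -0.8]), (('fence', 'scene'), [-1.1, -0.9])]
rail [0.65, 0.56]
(array([0.51136634, 0.04526253, 0.81026477]), np.float64(274.00392156862745), np.float64(2642.0)) [array([0.51154465, 0.04363637, 0.78749937]), array([0.51180254, 0.04682519, 0.8140181 ])]
jig [0.74, 0.18]
(array([0.50326513, 0.27077994, 1.03443072]), np.float64(2995.678431372549), np.float64(3678.0)) [array([0.50314736, 0.27042707, 1.02427519]), array([0.60941145, 0.4025189 , 1.07866374])]
```

```bash
cat >> h.py <<'E'
def plan(P,yaw=None,n=6,pr=True):
    s=r.sense();R=np.array(s['ee_rot']);p=np.array(s['tcp_pos'])
    y0=np.arctan2(R[1,0],R[0,0]); dy=0 if yaw is None else (yaw-y0+np.pi)%(2*np.pi)-np.pi
    d=(np.array(P)-p)/n; Rz=cv2.Rodrigues(np.array([0,0,dy/n]))[0]; rows=[]
    for i in range(n):
        rows.append((round(-dy/n/.1,3),np.round(R.T@d/.5,4).tolist())); R=Rz@R
    print('at',p.round(4),'yaw',round(y0,3),'dist',np.linalg.norm(d*n).round(4),'per row mm',(np.linalg.norm(d)*1e3).round(1)); 
    for x in rows: print(x)
E
python3 - <<'E'
from h import *
c=r.capture('wrist');R=np.array(r.sense()['ee_rot']);p=np.array(r.sense()['tcp_pos'])
print('cam in tool',R.T@(np.array(c['origin'])-p),'view dir tool',R.T@-np.array(c['orientation'])[:,2],'up',R.T@np.array(c['orientation'])[:,1],c['fx'])
save(c,'w0'); print(at(c,(256,192),0))
# waypoint over jig for look, on the way
plan([.47,.20,.25],.4,12)
E
```

```text
cam in tool [ 0.0783594  -0.00178194 -0.16277152] view dir tool [-2.86084924e-01 -2.63068191e-04  9.58204230e-01] up [9.58204256e-01 7.32219597e-05 2.86084951e-01] 287.4390658770337
[0.14729252 0.60897223 0.        ]
at [0.1851 0.5969 0.2225] yaw -0.301 dist 0.4893 per row mm 40.8
(np.float64(-0.584), [0.0649, 0.0491, -0.0046])
(np.float64(-0.584), [0.062, 0.0528, -0.0046])
(np.float64(-0.584), [0.0588, 0.0563, -0.0046])
(np.float64(-0.584), [0.0554, 0.0597, -0.0046])
(np.float64(-0.584), [0.0518, 0.0628, -0.0046])
(np.float64(-0.584), [0.0481, 0.0657, -0.0046])
(np.float64(-0.584), [0.0441, 0.0684, -0.0046])
(np.float64(-0.584), [0.0401, 0.0709, -0.0046])
(np.float64(-0.584), [0.0359, 0.0731, -0.0046])
(np.float64(-0.584), [0.0315, 0.0751, -0.0046])
(np.float64(-0.584), [0.0271, 0.0768, -0.0046])
(np.float64(-0.584), [0.0226, 0.0782, -0.0046])
```

>>> move_arm(series=[[[0, 0, -0.58], [0.065, 0.049, -0.005], 1], [[0, 0, -0.58], [0.062, 0.053, -0.005], 1], [[0, 0, -0.58], [0.059, 0.056, -0.005], 1], [[0, 0, -0.58], [0.055, 0.06, -0.005], 1], [[0, 0, -0.58], [0.052, 0.063, -0.005], 1], [[0, 0, -0.58], [0.048, 0.066, -0.005], 1], [[0, 0, -0.58], [0.044, 0.068, -0.005], 1], [[0, 0, -0.58], [0.04, 0.071, -0.005], 1], [[0, 0, -0.58], [0.036, 0.073, -0.005], 1], [[0, 0, -0.58], [0.032, 0.075, -0.005], 1], [[0, 0, -0.58], [0.027, 0.077, -0.005], 1], [[0, 0, -0.58], [0.023, 0.078, -0.005], 1]])

```text
time_s: 3.45
tcp_pos: [0.4702, 0.198, 0.253]
ee_rot: [[0.922, 0.387, 0.001], [0.387, -0.922, 0.0], [0.001, -0.0, -1.0]]
wrist_force: [0.9, -0.1, 0.9]
gripper_width: 1.0
gripper_force: 0.0
```

Run:
```python
from h import *
C={n:r.capture(n) for n in('wrist','top')}
c=C['wrist'];save(c,'w1');import pickle;pickle.dump(c,open('w1.pkl','wb'))
obs=[];lab=[]
for t in JP:
    for x in r.pinpoint(t,'wrist')[:1]: obs.append((c,x['centre'],JP[t]));lab.append((t,round(x['score'],2)))
pj,res=fitpts(obs,[.5,.265,1.0]);print('jig pts',pj);print([(l,np.round(e,1).tolist()) for l,e in zip(lab,res)])
m=r.cut_out('jig','wrist')[0];print('sil',m['score'],fitsil([c],[m['pixels'].astype(float)],pj,JIG))
m=r.cut_out('rail','wrist')[0];print('rail',m['score'],fitsil([c],[m['pixels'].astype(float)],[.511,.045,.81],RAIL))
for t,z in(('key_red_handle',.128),('stand_hole_a',.055),('key_stand',0.),('key_blue',.013),('key_red',.013)):
    for x in r.pinpoint(t,'wrist')[:2]: print(t,round(x['score'],2),np.round(x['centre'],1),np.round(at(c,x['centre'],z),4))
plan([.511,.045,.12],.81,8)
cv2.imwrite('pics/w1b.png',cv2.resize(c['img'][:,:,::-1],(800,600)))
```

```text
jig pts [0.5036888  0.2722215  0.92909317]
[(('rail_home', 0.94), [1.7, -1.7]), (('guide_arm', 0.76), [-11.1, 6.6]), (('end_stop', 0.68), [0.3, -0.0]), (('cam_socket', 0.77), [5.4, 2.2]), (('jig', 0.75), [-1.7, -5.1]), (('fence', 0.89), [-0.3, -0.7])]
sil 0.92 (array([0.50149681, 0.2733808 , 1.03359019]), np.float64(386.10980392156864), np.float64(18141.0))
rail 0.69 (array([0.51115163, 0.04787818, 0.80295952]), np.float64(164.94117647058823), np.float64(5078.0))
key_red_handle 0.56 [ 94.6 213.7] [0.3729 0.3451 0.128 ]
key_red_handle 0.45 [176.2  86.1] [0.5293 0.3051 0.128 ]
stand_hole_a 0.69 [125.9 190.8] [0.3773 0.3441 0.055 ]
stand_hole_a 0.63 [ 94.3 157.6] [0.4044 0.3928 0.055 ]
key_stand 0.89 [128.3 168.1] [0.3874 0.3676 0.    ]
key_blue 0.82 [113.6 157.3] [0.3993 0.3867 0.013 ]
key_red 0.73 [139.9 182.9] [0.3775 0.3418 0.013 ]
at [0.4693 0.1998 0.2526] yaw 0.396 dist 0.2081 per row mm 26.0
(np.float64(-0.518), [-0.0053, 0.0397, 0.0331])
(np.float64(-0.518), [-0.0074, 0.0394, 0.0331])
(np.float64(-0.518), [-0.0094, 0.039, 0.0331])
(np.float64(-0.518), [-0.0114, 0.0384, 0.0331])
(np.float64(-0.518), [-0.0134, 0.0378, 0.0331])
(np.float64(-0.518), [-0.0153, 0.0371, 0.0331])
(np.float64(-0.518), [-0.0172, 0.0362, 0.0331])
(np.float64(-0.518), [-0.0191, 0.0353, 0.0331])
```

View pics/w1b.png

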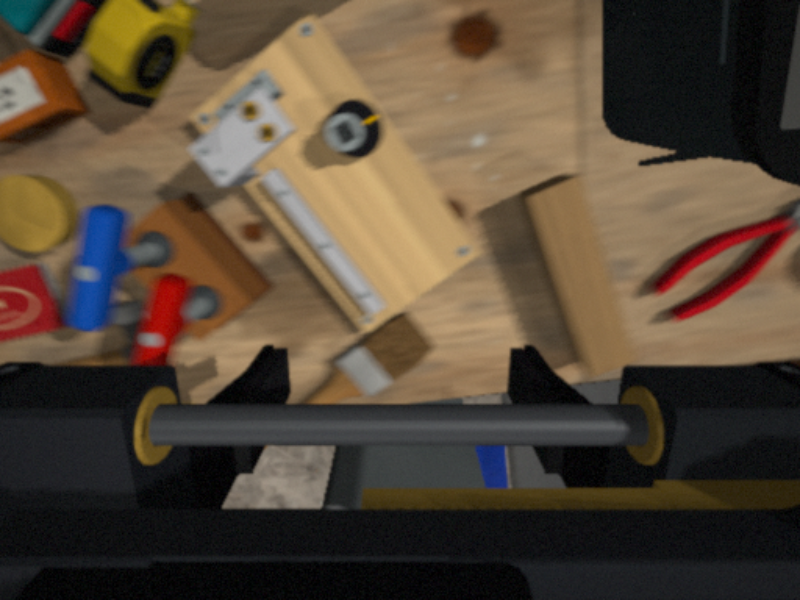

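View: jig fully seen, boss at (347,130), guide arm upper left, rail right with its near end hidden behind the finger; keys left (red 160,320). The silhouette fit matches well. Going to the rail, gripping 20 mm behind its centre.

Run:
```python
from h import *
plan([.4972,.032,.07],.808,9)
```

```text
at [0.4693 0.1998 0.2526] yaw 0.396 dist 0.2496 per row mm 27.7
(np.float64(-0.458), [-0.0087, 0.0368, 0.0406])
(np.float64(-0.458), [-0.0103, 0.0364, 0.0406])
(np.float64(-0.458), [-0.012, 0.0359, 0.0406])
(np.float64(-0.458), [-0.0136, 0.0353, 0.0406])
(np.float64(-0.458), [-0.0152, 0.0346, 0.0406])
(np.float64(-0.458), [-0.0168, 0.0339, 0.0406])
(np.float64(-0.458), [-0.0183, 0.0331, 0.0406])
(np.float64(-0.458), [-0.0198, 0.0322, 0.0406])
(np.float64(-0.458), [-0.0213, 0.0313, 0.0406])
```

>>> move_arm(series=[[[0, 0, -0.458], [-0.0087, 0.0368, 0.0406], 1], [[0, 0, -0.458], [-0.0103, 0.0364, 0.0406], 1], [[0, 0, -0.458], [-0.012, 0.0359, 0.0406], 1], [[0, 0, -0.458], [-0.0136, 0.0353, 0.0406], 1], [[0, 0, -0.458], [-0.0152, 0.0346, 0.0406], 1], [[0, 0, -0.458], [-0.0168, 0.0339, 0.0406], 1], [[0, 0, -0.458], [-0.0183, 0.0331, 0.0406], 1], [[0, 0, -0.458], [-0.0198, 0.0322, 0.0406], 1], [[0, 0, -0.458], [-0.0213, 0.0313, 0.0406], 1], [[0, 0, 0], [0, 0, 0], 1], [[0, 0, 0], [0, 0, 0], 1]])

```text
time_s: 5.3
tcp_pos: [0.4976, 0.0315, 0.0699]
ee_rot: [[0.692, 0.722, -0.0], [0.722, -0.692, -0.0], [-0.0, 0.0, -1.0]]
wrist_force: [0.2, -0.7, 1.1]
gripper_width: 0.994
gripper_force: 0.0
```

Run:
```python
from h import *
c=r.capture('wrist')
x=r.cut_out('rail','wrist')
if x:
    m=x[0]['pixels'].astype(float); pf=fitsil([c],[m],[.511,.046,.808],RAIL); print(x[0]['score'],pf)
t=r.capture('top')
plan([.4972,.032,.017],.808,3)
```

```text
0.68 (array([0.51013881, 0.046966  , 0.79847411]), np.float64(1952.9450980392157), np.float64(14376.0))
at [0.4982 0.0325 0.071 ] yaw 0.808 dist 0.054 per row mm 18.0
(np.float64(0.0), [-0.0008, -0.0003, 0.036])
(np.float64(0.0), [-0.0008, -0.0003, 0.036])
(np.float64(0.0), [-0.0008, -0.0003, 0.036])
```

>>> move_arm(series=[[[0, 0, 0], [0, 0, 0.036], 1], [[0, 0, 0], [0, 0, 0.036], 1], [[0, 0, 0], [0, 0, 0.034], 1], [[0, 0, 0], [0, 0, 0], 1], [[0, 0, 0], [0, 0, 0], 0.3], [[0, 0, 0], [0, 0, 0], 0.3], [[0, 0, 0], [0, 0, 0], 0.3], [[0, 0, 0], [0, 0, 0], 0.3], [[0, 0, 0], [0, 0, 0], 0.3], [[0, 0, 0], [0, 0, 0], 0.3]])

```text
time_s: 6.45
tcp_pos: [0.4974, 0.0316, 0.0171]
ee_rot: [[0.691, 0.722, 0.0], [0.722, -0.691, 0.0], [0.0, 0.0, -1.0]]
wrist_force: [0.7, 0.3, -0.1]
gripper_width: 0.536
gripper_force: 0.0
```

>>> move_arm(series=[[[0, 0, 0], [0, 0, 0], 0.3], [[0, 0, 0], [0, 0, 0], 0.3], [[0, 0, 0], [0, 0, 0], 0.3], [[0, 0, 0], [0, 0, -0.03], 0.3], [[0, 0, 0], [0, 0, -0.06], 0.3], [[0, 0, 0], [0, 0, -0.07], 0.3], [[0, 0, 0], [0, 0, -0.05], 0.3], [[0, 0, 0], [0, 0, 0], 0.3]])

```text
time_s: 7.25
tcp_pos: [0.4994, 0.0323, 0.125]
ee_rot: [[0.691, 0.723, 0.007], [0.723, -0.691, 0.002], [0.007, 0.003, -1.0]]
wrist_force: [2.0, 0.7, -2.0]
gripper_width: 0.514
gripper_force: 30.0
```

Run:
```python
from h import *
P=[.5015,.2734,1.034]
# rail origin in jig at x=-.100,y=0.0 ; tcp 20mm behind
for x in(-.10,-.045): print(pose(P,[[x-.02,0.001,0]]))
t=pose(P,[[-.12,.001,0]])[0]
plan([t[0],t[1],.122],1.034,9)
c=r.capture('scene');save(c,'s2')
```

```text
[[0.43927438 0.17078922 0.        ]]
[[0.46740059 0.21805354 0.        ]]
at [0.4994 0.0323 0.125 ] yaw 0.808 dist 0.1511 per row mm 16.8
(np.float64(-0.251), [0.013, -0.0309, 0.0006])
(np.float64(-0.251), [0.0138, -0.0306, 0.0006])
(np.float64(-0.251), [0.0146, -0.0302, 0.0006])
(np.float64(-0.251), [0.0153, -0.0299, 0.0007])
(np.float64(-0.251), [0.0161, -0.0295, 0.0007])
(np.float64(-0.251), [0.0168, -0.0291, 0.0007])
(np.float64(-0.251), [0.0175, -0.0286, 0.0007])
(np.float64(-0.251), [0.0182, -0.0282, 0.0007])
(np.float64(-0.251), [0.0189, -0.0277, 0.0007])
```

>>> move_arm(series=[[[0, 0, -0.251], [0.013, -0.0309, 0], 0.3], [[0, 0, -0.251], [0.0138, -0.0306, 0], 0.3], [[0, 0, -0.251], [0.0146, -0.0302, 0], 0.3], [[0, 0, -0.251], [0.0153, -0.0299, 0], 0.3], [[0, 0, -0.251], [0.0161, -0.0295, 0], 0.3], [[0, 0, -0.251], [0.0168, -0.0291, 0], 0.3], [[0, 0, -0.251], [0.0175, -0.0286, 0], 0.3], [[0, 0, -0.251], [0.0182, -0.0282, 0], 0.3], [[0, 0, -0.251], [0.0189, -0.0277, 0], 0.3], [[0, 0, 0], [0, 0, 0], 0.3], [[0, 0, 0], [0, 0, 0], 0.3]])

```text
time_s: 8.4
tcp_pos: [0.4363, 0.1696, 0.1204]
ee_rot: [[0.512, 0.859, -0.003], [0.859, -0.512, -0.002], [-0.003, -0.001, -1.0]]
wrist_force: [0.0, 0.0, -1.6]
gripper_width: 0.516
gripper_force: 30.0
```

Run:
```python
from h import *
c=r.capture('wrist');save(c,'w3');t=r.capture('top');save(t,'t3')
s=r.sense();print(s['tcp_pos'],s['ee_rot'])
m=r.cut_out('jig','wrist')
for x in m[:1]: print(x['score'],x['pixels'].sum())
for t_ in('cam_socket','fence','guide_arm','end_stop','rail_home'):
    x=r.pinpoint(t_,'wrist')[:1]
    if x: print(t_,round(x[0]['score'],2),np.round(x[0]['centre'],1),np.round(proj(c,pose([.5015,.2734,1.034],JP[t_])[0]),1),np.round(at(c,x[0]['centre'],JP[t_][2]),4),pose([.5015,.2734,1.034],JP[t_])[0])
im=c['img'][:,:,::-1].copy()
P=[.5015,.2734,1.034]
for b in JIG[:3]:
    q=np.array([proj(c,w) for w in pose(P,b[b[:,2]==b[:,2].max()])])[[0,1,3,2]].astype(int); cv2.polylines(im,[q],True,(0,255,0),1)
cv2.circle(im,tuple(np.array(proj(c,pose(P,[.03,-.034,.048])[0])).astype(int)),3,(0,0,255),1)
cv2.imwrite('pics/w3o.png',cv2.resize(im,(800,600)))
```

```text
[0.43684173 0.16932875 0.12095534] [[ 5.12754395e-01  8.58533602e-01 -1.72739592e-03]
 [ 8.58533030e-01 -5.12756645e-01 -1.28814879e-03]
 [-1.99165276e-03 -8.22522502e-04 -9.99997678e-01]]
fence 0.59 [215.2  89.7] [216.7  89.1] [0.453  0.2668 0.018 ] [0.45436243 0.26654072 0.018     ]
```

View pics/w3o.png

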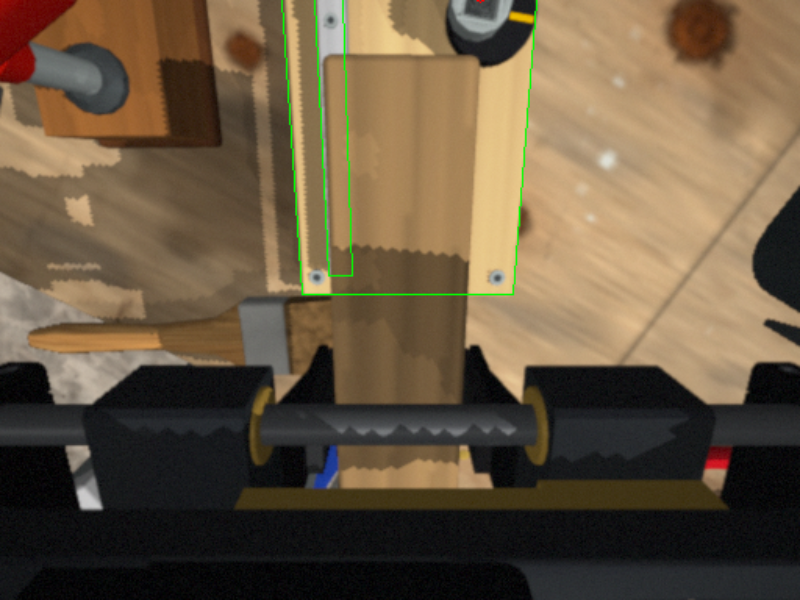

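The overlay fits the base, fence and boss within about a mm, and the rail (front end at row 57) is parallel to the channel. Yellow mark points away from the fence (open).

```bash
cat >> h.py <<'E'
PJ=np.array([.5015,.2734,1.034])
def injig(p):
    c,s=np.cos(PJ[2]),np.sin(PJ[2]);d=np.array(p)[:2]-PJ[:2]; return np.array([c*d[0]+s*d[1],-s*d[0]+c*d[1]])
E
python3 - <<'E'
from h import *
c=r.capture('wrist');s=r.sense()
print('tcp jig',injig(s['tcp_pos']),'front jig',injig(at(c,(402/1.5625,57/1.5625),s['tcp_pos'][2]-.0171+.04)))
t=pose(PJ,[[-.12,.001,0]])[0]
plan([t[0],t[1],.040],1.034,4)
E
```

```text
tcp jig [-0.12173368  0.00219155] front jig [-0.01301317  0.00178935]
at [0.4374 0.1699 0.1219] yaw 1.033 dist 0.0819 per row mm 20.5
(np.float64(-0.003), [0.0009, 0.0006, 0.0409])
(np.float64(-0.003), [0.0009, 0.0006, 0.0409])
(np.float64(-0.003), [0.0009, 0.0006, 0.0409])
(np.float64(-0.003), [0.0009, 0.0006, 0.0409])
```

>>> move_arm(series=[[[0, 0, 0], [0.0007, 0, 0.041], 0.3], [[0, 0, 0], [0.0007, 0, 0.041], 0.3], [[0, 0, 0], [0.0007, 0, 0.041], 0.3], [[0, 0, 0], [0.0007, -0.003, 0.041], 0.3], [[0, 0, 0], [0, -0.003, 0], 0.3], [[0, 0, 0], [0, 0, 0], 0.3], [[0, 0, 0], [0, 0, 0], 0.3]])

```text
time_s: 9.55
tcp_pos: [0.4363, 0.1735, 0.041]
ee_rot: [[0.512, 0.859, 0.002], [0.859, -0.512, 0.001], [0.002, 0.001, -1.0]]
wrist_force: [1.0, 0.8, -1.7]
gripper_width: 0.51
gripper_force: 30.0
```

Run:
```python
from h import *
s=r.sense();print('tcp jig',injig(s['tcp_pos']),s['tcp_pos'],s['wrist_force'])
t=pose(PJ,[[-.064,.005,0]])[0]
plan([t[0],t[1],.038],1.034,5)
```

```text
tcp jig [-0.11918808  0.00500059] [0.43625167 0.17353278 0.0409644 ] [ 1.01267114  0.81480916 -1.65314569]
at [0.4363 0.1735 0.041 ] yaw 1.034 dist 0.0553 per row mm 11.1
(np.float64(-0.0), [0.0221, -0.0, 0.0012])
(np.float64(-0.0), [0.0221, -0.0, 0.0012])
(np.float64(-0.0), [0.0221, -0.0, 0.0012])
(np.float64(-0.0), [0.0221, -0.0, 0.0012])
(np.float64(-0.0), [0.0221, -0.0, 0.0012])
```

>>> move_arm(series=[[[0, 0, 0], [0.022, 0, 0.001], 0.3], [[0, 0, 0], [0.022, 0, 0.001], 0.3], [[0, 0, 0], [0.022, 0, 0.001], 0.3], [[0, 0, 0], [0.022, 0, 0.001], 0.3], [[0, 0, 0], [0.022, 0, 0.001], 0.3], [[0, 0, 0], [0, 0, 0.003], 0.3], [[0, 0, 0], [0, 0, 0.003], 0.3], [[0, 0, 0], [0, 0, 0], 0.3], [[0, 0, 0], [0, 0, 0], 0.3]])

```text
time_s: 10.45
tcp_pos: [0.4642, 0.2209, 0.035]
ee_rot: [[0.512, 0.859, 0.002], [0.859, -0.512, 0.002], [0.002, 0.001, -1.0]]
wrist_force: [0.8, 1.7, 3.7]
gripper_width: 0.519
gripper_force: 30.0
```

Run:
```python
from h import *
s=r.sense();print('tcp jig',injig(s['tcp_pos']),s['tcp_pos'],s['wrist_force'],s['moment'])
```

```text
tcp jig [-0.06422703  0.0051849 ] [0.46419958 0.22085789 0.03502803] [0.80984547 1.70660237 3.66026415] [ 0.63997598  0.09673861 -0.07403633]
```

>>> move_arm(series=[[[0, 0, 0], [0.018, 0, 0], 0.3], [[0, 0, 0], [0.018, 0, 0], 0.3], [[0, 0, 0], [0.018, 0, 0], 0.3], [[0, 0, 0], [0.018, 0, 0], 0.3], [[0, 0, 0], [0.004, 0, 0], 0.3], [[0, 0, 0], [0.003, 0, 0], 0.3], [[0, 0, 0], [0, 0, 0], 0.3], [[0, 0, 0], [0, 0, 0], 0.3]])

```text
time_s: 11.25
tcp_pos: [0.482, 0.2506, 0.035]
ee_rot: [[0.512, 0.859, -0.005], [0.859, -0.512, -0.006], [-0.007, -0.001, -1.0]]
wrist_force: [-3.1, -7.0, 11.2]
gripper_width: 0.513
gripper_force: 30.0
```

Run:
```python
from h import *
s=r.sense();print('tcp jig',injig(s['tcp_pos']),s['tcp_pos'],s['wrist_force'],s['moment'])
```

```text
tcp jig [-0.02956571  0.00514285] [0.48196101 0.25062265 0.03497386] [-3.06103832 -6.99315136 11.19692051] [-1.89384411  0.73950498 -0.00414498]
```

>>> move_arm(series=[[[0, 0, 0], [0.004, 0, -0.001], 0.3], [[0, 0, 0], [0.004, 0, -0.001], 0.3], [[0, 0, 0], [0, 0, 0], 0.3], [[0, 0, 0], [0, 0, 0], 0.3]])

```text
time_s: 11.65
tcp_pos: [0.4838, 0.254, 0.035]
ee_rot: [[0.513, 0.858, -0.005], [0.858, -0.513, -0.006], [-0.008, -0.001, -1.0]]
wrist_force: [-2.5, -6.9, 7.0]
gripper_width: 0.516
gripper_force: 30.0
```

Run:
```python
from h import *
s=r.sense();print('tcp jig',injig(s['tcp_pos']),s['tcp_pos'],s['wrist_force'],s['moment'])
c=r.capture('wrist');save(c,'w4')
im=c['img'][:,:,::-1].copy()
for b in JIG[:3]:
    q=np.array([proj(c,w) for w in pose(PJ,b[b[:,2]==b[:,2].max()])])[[0,1,3,2]].astype(int); cv2.polylines(im,[q],True,(0,255,0),1)
q=np.array([proj(c,w) for w in pose(PJ,box(.085,.0851,-.012,.044,.018,.04))]).astype(int)[[0,1,3,2]];cv2.polylines(im,[q],True,(255,0,255),1)
cv2.imwrite('pics/w4o.png',cv2.resize(im[:,100:420],(800,600))[:, :] if 0 else cv2.resize(im,(800,600)))
```

```text
tcp jig [-0.02574406  0.00531236] [0.48376968 0.25399347 0.03499598] [-2.46489232 -6.9168187   7.00202362] [-2.16044482  0.41007421 -0.05140066]
```

View pics/w4o.png

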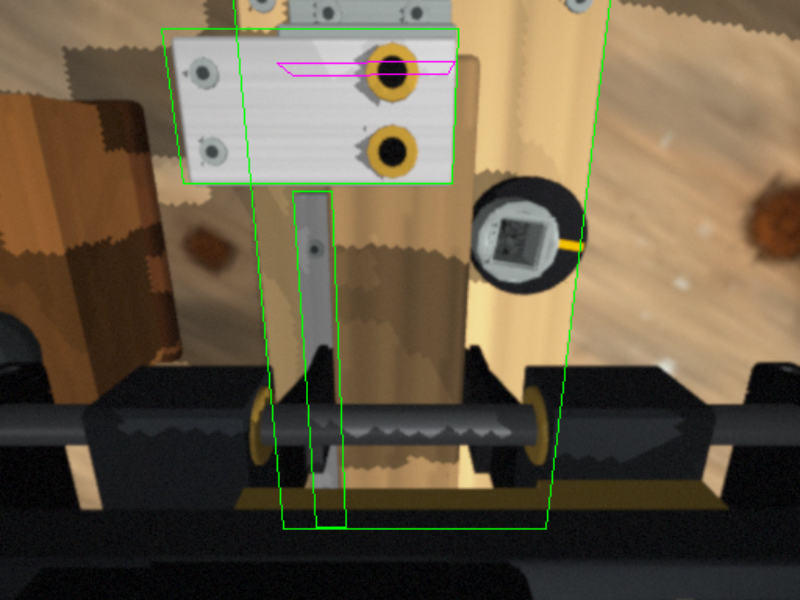

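Overlay is on; rail front is nearly at the stop (force so far was friction). Pushing on.

>>> move_arm(series=[[[0, 0, 0], [0.002, 0, -0.001], 0.3], [[0, 0, 0], [0.002, 0, 0], 0.3], [[0, 0, 0], [0.002, 0, 0], 0.3], [[0, 0, 0], [0, 0, 0], 0.3], [[0, 0, 0], [0, 0, 0], 0.3]])

```text
time_s: 12.2
tcp_pos: [0.4837, 0.2541, 0.035]
ee_rot: [[0.513, 0.858, -0.01], [0.858, -0.514, -0.011], [-0.014, -0.003, -1.0]]
wrist_force: [-3.3, -12.0, 9.0]
gripper_width: 0.513
gripper_force: 30.0
```

Run:
```python
from h import *
s=r.sense();print('tcp jig',injig(s['tcp_pos']),s['tcp_pos'],s['wrist_force'],s['moment'],np.array(s['ee_rot'])[:,2])
```

```text
tcp jig [-0.02571426  0.00538172] [0.48372531 0.25405455 0.03497887] [ -3.28131027 -12.02970646   8.97589828] [-3.58055556  0.66658374  0.04865006] [-0.00959531 -0.01079122 -0.99989573]
```

Rail is at the stop. Releasing, rising and going to look at the keys.

>>> move_arm(series=[[[0, 0, 0], [-0.002, 0, 0], 0.7], [[0, 0, 0], [-0.002, 0, 0], 0.7], [[0, 0, 0], [0, 0, 0], 0.7], [[0, 0, 0], [0, 0, 0], 0.7], [[0, 0, 0], [0, 0, 0], 0.7], [[0, 0, 0], [0, 0, -0.03], 0.7], [[0, 0, 0], [0, 0, -0.08], 0.7], [[0, 0, 0], [0, 0, -0.09], 0.6], [[0, 0, 0], [0, 0, -0.09], 0.5], [[0, 0, 0], [0, 0, -0.09], 0.4], [[0, 0, 0], [0, 0, -0.07], 0.4]])

```text
time_s: 13.3
tcp_pos: [0.4867, 0.2588, 0.2642]
ee_rot: [[0.512, 0.859, 0.003], [0.859, -0.512, 0.002], [0.004, 0.001, -1.0]]
wrist_force: [0.3, 0.4, -0.8]
gripper_width: 0.444
gripper_force: 0.0
```

Run:
```python
from h import *
c=r.capture('wrist');save(c,'w5')
m=r.cut_out('rail','wrist')
if m: print('rail jig est',m[0]['score'])
p,f,n=fitsil([c],[m[0]['pixels'].astype(float)],pose(PJ,[[-.005,.005,0]])[0][:2].tolist()+[1.034],[b+[0,0,.018] for b in RAIL]);print(injig(p),p[2],f,n)
plan([.372,.345,.255],.05,10)
```

```text
rail jig est 0.78
[-0.00860792  0.00635079] 1.0269594724735205 970.2901960784313 3948.0
at [0.4888 0.2602 0.2673] yaw 1.034 dist 0.1449 per row mm 14.5
(np.float64(0.984), [0.0026, -0.0288, 0.0023])
(np.float64(0.984), [-0.0002, -0.0289, 0.0023])
(np.float64(0.984), [-0.0031, -0.0287, 0.0023])
(np.float64(0.984), [-0.0059, -0.0283, 0.0022])
(np.float64(0.984), [-0.0086, -0.0276, 0.0022])
(np.float64(0.984), [-0.0113, -0.0266, 0.0022])
(np.float64(0.984), [-0.0138, -0.0254, 0.0022])
(np.float64(0.984), [-0.0163, -0.0239, 0.0021])
(np.float64(0.984), [-0.0185, -0.0222, 0.0021])
(np.float64(0.984), [-0.0206, -0.0202, 0.0021])
```

>>> move_arm(series=[[[0, 0, 0.98], [0.0026, -0.0288, 0.002], 0.37], [[0, 0, 0.98], [-0.0002, -0.0289, 0.002], 0.37], [[0, 0, 0.98], [-0.003, -0.0287, 0.002], 0.37], [[0, 0, 0.98], [-0.006, -0.0283, 0.002], 0.37], [[0, 0, 0.98], [-0.0086, -0.0276, 0.002], 0.37], [[0, 0, 0.98], [-0.0113, -0.0266, 0.002], 0.37], [[0, 0, 0.98], [-0.0138, -0.0254, 0.002], 0.37], [[0, 0, 0.98], [-0.0163, -0.024, 0.002], 0.37], [[0, 0, 0.98], [-0.0185, -0.0222, 0.002], 0.37], [[0, 0, 0.98], [-0.0206, -0.02, 0.002], 0.37], [[0, 0, 0], [0, 0, 0], 0.37]])

```text
time_s: 14.5
tcp_pos: [0.3681, 0.3435, 0.2501]
ee_rot: [[0.998, 0.055, -0.001], [0.055, -0.998, -0.001], [-0.001, 0.001, -1.0]]
wrist_force: [0.6, -0.6, -0.6]
gripper_width: 0.368
gripper_force: 0.0
```

Run:
```python
from h import *
c=r.capture('wrist');save(c,'w6')
s=r.sense();print(s['tcp_pos'])
hsv=cv2.cvtColor(c['img'],cv2.COLOR_RGB2HSV)
for t in('key_red','key_blue','key_red_handle'):
    for x in r.cut_out(t,'wrist')[:1]: print(t,x['score'],x['pixels'].sum(),x['centre'])
for t,z in(('key_red_handle',.128),('stand_hole_a',.055),('key_stand',0.)):
    for x in r.pinpoint(t,'wrist')[:2]: print(t,round(x['score'],2),np.round(x['centre'],1),np.round(at(c,x['centre'],z),4))
cv2.imwrite('pics/w6b.png',cv2.resize(c['img'][:,:,::-1],(800,600)))
```

```text
[0.36865115 0.34322271 0.25028319]
key_red 0.94 1591 [259.0, 174.5]
key_blue 0.72 2063 [214.0, 143.1]
key_red_handle 0.74 1631 [257.8, 175.0]
key_red_handle 0.47 [257.5 159.6] [0.3937 0.344  0.128 ]
stand_hole_a 0.68 [182.7  14.9] [0.5361 0.4338 0.055 ]
stand_hole_a 0.62 [257.9 162.4] [0.3764 0.3418 0.055 ]
key_stand 0.78 [239.5 145.6] [0.3885 0.3683 0.    ]
```

View pics/w6b.png

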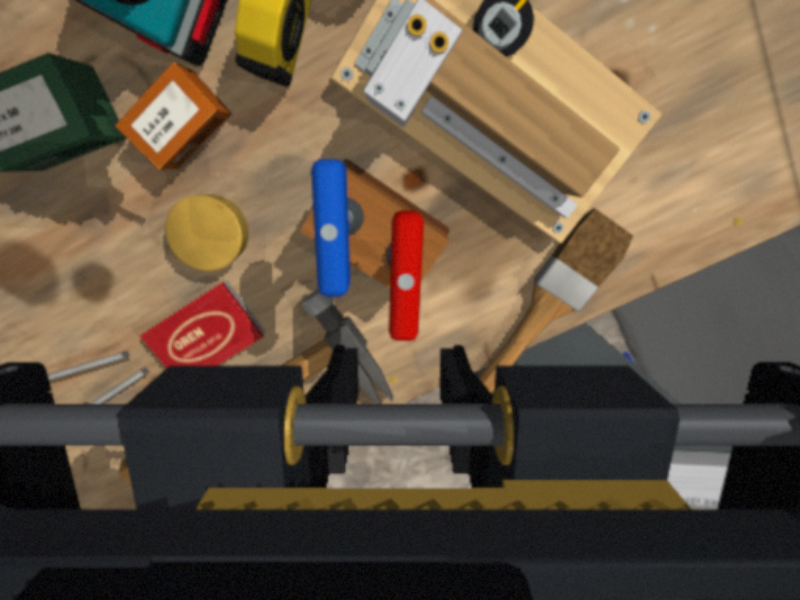

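Red bar centre dot at (405,281), ends (408,212)/(404,340); blue dot (329,232), bars nearly parallel.

Run:
```python
from h import *
c=r.capture('wrist')
img=c['img'];hsv=cv2.cvtColor(img,cv2.COLOR_RGB2HSV);
for nm,t,(u,v) in(('red','key_red_handle',(405,281)),('blue','key_blue',(329,232))):
    if nm=='red': m=((hsv[...,0]<8)|(hsv[...,0]>172))&(hsv[...,1]>150)
    else: m=(abs(hsv[...,0].astype(int)-112)<12)&(hsv[...,1]>150)
    m[:95]=0;m[225:]=0;m[:,:190]=0;m[:,290:]=0
    ys,xs=np.nonzero(m); (cx,cy),(w,h),a=cv2.minAreaRect(np.c_[xs,ys].astype(np.float32)); 
    P=np.array([at(c,p,.138)[:2] for p in cv2.boxPoints(((cx,cy),(w,h),a))])
    e=P-P.mean(0); L=[np.linalg.norm(P[1]-P[0]),np.linalg.norm(P[2]-P[1])]; d=(P[1]-P[0]) if L[0]>L[1] else P[2]-P[1]
    print(nm,len(xs),(cx*1.5625,cy*1.5625),'rect centre',P.mean(0),'L',L,'yaw',np.arctan2(d[1],d[0])%np.pi,'dot',at(c,(u/1.5625,v/1.5625),.140))
# socket orientation & cam
plan([.372,.343,.190],.02,3)
```

```text
red 1495 (396.63095474243164, 247.71950244903564) rect centre [0.39456206 0.34611168] L [np.float64(0.035393838729074284), np.float64(0.11784741022111059)] yaw 0.32160081059467904 dot [0.37742908 0.34072211 0.14      ]
blue 1657 (330.22494316101074, 229.6198844909668) rect centre [0.40517908 0.38817707] L [np.float64(0.01985855393467458), np.float64(0.08276331588130464)] yaw 0.07164674842233199 dot [0.40576856 0.38872474 0.14      ]
at [0.3696 0.3427 0.2508] yaw 0.053 dist 0.0608 per row mm 20.3
(np.float64(0.11), [0.0016, -0.0001, 0.0405])
(np.float64(0.11), [0.0016, -0.0001, 0.0405])
(np.float64(0.11), [0.0016, -0.0001, 0.0405])
```

Run:
```python
from h import *
c=r.capture('wrist')
x=r.cut_out('key_red_handle','wrist')[0]
hsv=cv2.cvtColor(c['img'],cv2.COLOR_RGB2HSV)
m=(x['pixels']&(hsv[...,1]>170)&((hsv[...,0]<8)|(hsv[...,0]>172))).astype(np.uint8)
n,l,st,_=cv2.connectedComponentsWithStats(m);m=l==1+np.argmax(st[1:,4])
ys,xs=np.nonzero(m);print(len(xs))
P=np.array([at(c,p,.138)[:2] for p in cv2.boxPoints(cv2.minAreaRect(np.c_[xs,ys].astype(np.float32)))])
L=[np.linalg.norm(P[1]-P[0]),np.linalg.norm(P[2]-P[1])]; d=(P[1]-P[0]) if L[0]>L[1] else P[2]-P[1]
print(P.mean(0),L,np.arctan2(d[1],d[0])%np.pi)
yaw=np.arctan2(d[1],d[0])%np.pi
yaw=yaw-np.pi if yaw>1.57 else yaw
plan([.3765,.3412,.109],yaw,6)
```

```text
1430
[0.37793569 0.34182682] [np.float64(0.0839359656786713), np.float64(0.018565459678877076)] 0.00015471478229682494
at [0.3695 0.3428 0.2508] yaw 0.053 dist 0.142 per row mm 23.7
(np.float64(0.088), [0.0023, 0.0007, 0.0473])
(np.float64(0.088), [0.0023, 0.0006, 0.0473])
(np.float64(0.088), [0.0023, 0.0006, 0.0473])
(np.float64(0.088), [0.0023, 0.0006, 0.0473])
(np.float64(0.088), [0.0023, 0.0006, 0.0473])
(np.float64(0.088), [0.0023, 0.0006, 0.0473])
```

>>> move_arm(series=[[[0, 0, 0.09], [0.0027, 0.0005, 0.045], 0.34], [[0, 0, 0.09], [0.0027, 0.0005, 0.045], 0.34], [[0, 0, 0.09], [0.0027, 0.0005, 0.045], 0.34], [[0, 0, 0.09], [0.0027, 0.0005, 0.03], 0.34], [[0, 0, 0.09], [0.0027, 0.0005, 0.01], 0.34], [[0, 0, 0], [0.0025, 0.0005, 0], 0.34], [[0, 0, 0], [0, 0, 0], 0.34]])

```text
time_s: 15.7
tcp_pos: [0.3779, 0.3423, 0.1642]
ee_rot: [[1.0, 0.008, 0.001], [0.008, -1.0, 0.001], [0.001, -0.001, -1.0]]
wrist_force: [0.4, 0.9, -0.5]
gripper_width: 0.338
gripper_force: 0.0
```

Run:
```python
from h import *
c=r.capture('wrist');save(c,'w7')
s=r.sense();print(s['wrist_force'])
plan([.3775,.3415,.109],.005,4)
cv2.imwrite('pics/w7b.png',cv2.resize(c['img'][90:350,100:412][:,:,::-1],(720,600)))
```

```text
[ 0.67429366 -0.4569871  -0.98674323]
at [0.3779 0.3423 0.1644] yaw 0.008 dist 0.0554 per row mm 13.8
(np.float64(0.009), [-0.0002, 0.0005, 0.0277])
(np.float64(0.009), [-0.0002, 0.0005, 0.0277])
(np.float64(0.009), [-0.0002, 0.0005, 0.0277])
(np.float64(0.009), [-0.0002, 0.0005, 0.0277])
```

View pics/w7b.png

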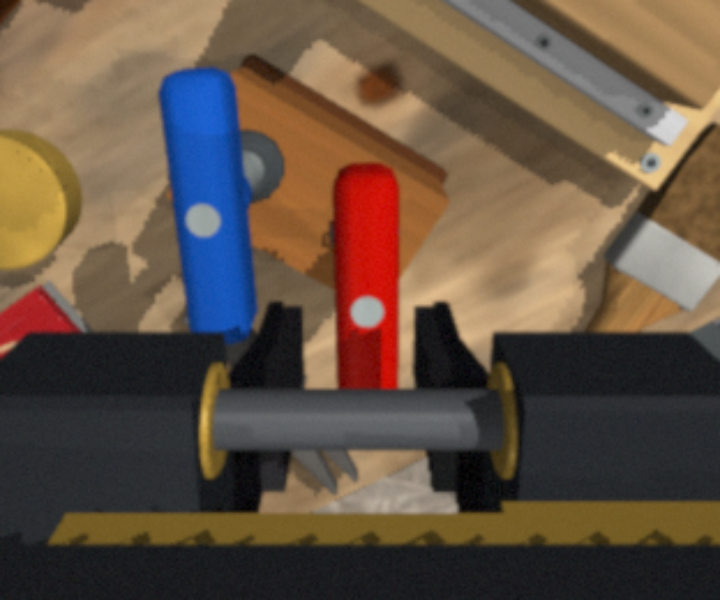

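Red bar lies ~2 mm right of the finger centre line; blue is just clear of the left finger. Correcting and descending.

>>> move_arm(series=[[[0, 0, 0], [0, 0.0035, 0], 0.34], [[0, 0, 0], [0, 0, 0.03], 0.34], [[0, 0, 0], [0, 0, 0.04], 0.34], [[0, 0, 0], [0, 0, 0.04], 0.34], [[0, 0, 0], [0, 0, 0], 0.34], [[0, 0, 0], [0, 0, 0], 0.1], [[0, 0, 0], [0, 0, 0], 0.1], [[0, 0, 0], [0, 0, 0], 0.1], [[0, 0, 0], [0, 0, 0], 0.1], [[0, 0, 0], [0, 0, 0], 0.1]])

```text
time_s: 16.75
tcp_pos: [0.378, 0.3407, 0.1096]
ee_rot: [[1.0, 0.009, 0.002], [0.009, -1.0, 0.002], [0.002, -0.002, -1.0]]
wrist_force: [-0.5, -0.3, 4.5]
gripper_width: 0.23
gripper_force: 29.9
```

Run:
```python
from h import *
s=r.sense();print(s['wrist_force'],s['tcp_pos'],np.array(s['ee_rot'])[:,0],s['moment'],s['joints'])
print('socket',pose(PJ,[[.03,-.034,.048]])[0])
```

```text
[-0.50527532 -0.29934493  4.47591255] [0.37795399 0.34074201 0.10959804] [0.99995966 0.00880839 0.00175612] [-1.04422164e-01  1.08359991e-01  9.45567829e-05] [ 6.03578557e+01  1.74935372e+01 -2.47193834e+01  4.22749231e-02
 -4.76405271e+01  3.01184887e+01]
socket [0.54605951 0.28179343 0.048     ]
```

>>> move_arm(series=[[[0, 0, 0], [0, 0, -0.03], 0.1], [[0, 0, 0], [0, 0, -0.05], 0.1], [[0, 0, 0], [0, 0, -0.05], 0.1], [[0, 0, 0], [0, 0, -0.03], 0.1], [[0, 0, 0], [0, 0, 0], 0.1]])

```text
time_s: 17.25
tcp_pos: [0.3778, 0.3409, 0.19]
ee_rot: [[1.0, 0.008, 0.002], [0.008, -1.0, 0.004], [0.002, -0.004, -1.0]]
wrist_force: [-0.7, 0.5, -2.4]
gripper_width: 0.225
gripper_force: 29.9
```

Run:
```python
from h import *
s=r.sense();print(s['wrist_force'],s['gripper_force'],s['moment'])
t=pose(PJ,[[-.02,-.034,0]])[0]
plan([t[0],t[1],.192],.934,10)
```

```text
[-0.6772888  0.5112181 -2.3969805] 29.870481190737337 [ 0.01688084 -0.09023525 -0.03830114]
at [0.3778 0.3409 0.19  ] yaw 0.008 dist 0.1754 per row mm 17.5
(np.float64(-0.926), [0.0284, 0.0206, -0.0004])
(np.float64(-0.926), [0.0263, 0.0232, -0.0004])
(np.float64(-0.926), [0.0241, 0.0255, -0.0004])
(np.float64(-0.926), [0.0216, 0.0276, -0.0005])
(np.float64(-0.926), [0.019, 0.0295, -0.0005])
(np.float64(-0.926), [0.0162, 0.0311, -0.0005])
(np.float64(-0.926), [0.0132, 0.0325, -0.0005])
(np.float64(-0.926), [0.0102, 0.0336, -0.0005])
(np.float64(-0.926), [0.007, 0.0344, -0.0005])
(np.float64(-0.926), [0.0038, 0.0349, -0.0005])
```

>>> move_arm(series=[[[0, 0, -0.926], [0.0284, 0.0206, 0], 0.1], [[0, 0, -0.926], [0.0263, 0.0232, 0], 0.1], [[0, 0, -0.926], [0.0241, 0.0255, 0], 0.1], [[0, 0, -0.926], [0.0216, 0.0276, 0], 0.1], [[0, 0, -0.926], [0.019, 0.0295, 0], 0.1], [[0, 0, -0.926], [0.0162, 0.0311, 0], 0.1], [[0, 0, -0.926], [0.0132, 0.0325, 0], 0.1], [[0, 0, -0.926], [0.0102, 0.0336, 0], 0.1], [[0, 0, -0.926], [0.007, 0.0344, 0], 0.1], [[0, 0, -0.926], [0.0038, 0.0349, 0], 0.1], [[0, 0, 0], [0, 0, 0], 0.1], [[0, 0, 0], [0, 0, 0], 0.1]])

```text
time_s: 18.45
tcp_pos: [0.5192, 0.2374, 0.1865]
ee_rot: [[0.596, 0.803, -0.003], [0.803, -0.596, -0.002], [-0.003, -0.002, -1.0]]
wrist_force: [-0.7, 1.1, -1.9]
gripper_width: 0.225
gripper_force: 29.9
```

Run:
```python
from h import *
c=r.capture('wrist');save(c,'w8')
s=r.sense();print(s['tcp_pos'],injig(s['tcp_pos']),np.array(s['ee_rot'])[:,0])
S=pose(PJ,[[.03,-.034,.048]])[0]
print('proj socket',proj(c,S))
for x in r.pinpoint('cam_socket','wrist')[:2]: print(x['score'],x['centre'],at(c,x['centre'],.048))
hsv=cv2.cvtColor(c['img'],cv2.COLOR_RGB2HSV)
m=(abs(hsv[...,0].astype(int)-25)<6)&(hsv[...,1]>170)&(hsv[...,2]>120)
u,v=np.array(proj(c,S)).astype(int); k=np.zeros_like(m);k[max(0,v-60):v+60,u-60:u+60]=1;m&=k
ys,xs=np.nonzero(m)
if len(xs): 
    w=at(c,(xs.mean(),ys.mean()),.032);d=injig(w)-[.03,-.034];print('mark',len(xs),d,'a=',-np.arctan2(d[1],d[0])-np.pi/2)
u0,v0=max(0,u-100),max(0,v-75); cr=c['img'][v0:v0+150,u0:u0+200][:,:,::-1];print(u0,v0)
cv2.imwrite('pics/w8b.png',cv2.resize(cr,(800,600),interpolation=cv2.INTER_CUBIC))
```

```text
[0.51915646 0.23777813 0.18697226] [-0.02158244 -0.03338961] [ 0.59552138  0.80333595 -0.00237385]
proj socket [np.float64(251.1783628336051), np.float64(132.66303190499303)]
0.57 [248.4, 132.7] [0.54373533 0.28347349 0.048     ]
mark 165 [0.02988656 0.03392768] a= -2.4194363423109806
151 57
```

View pics/w8b.png

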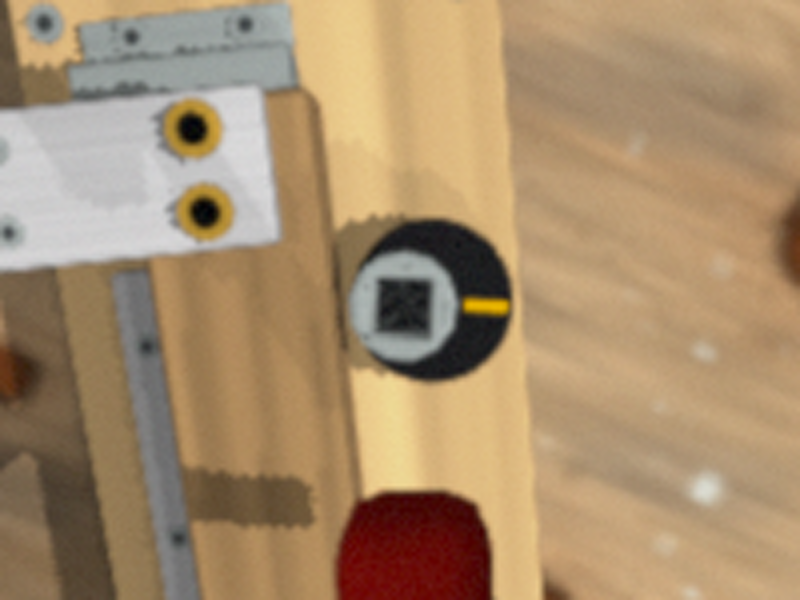

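Socket square at crop (404,305), aligned with the image axes (cam ≈ 0.1 rad), mark to the right; predicted socket position agrees within 1 px.

Run:
```python
from h import *
c=r.capture('wrist'); S=pose(PJ,[[.03,-.034,.048]])[0]
a=at(c,(252,133.25),.048);print(S,a,(S+a)/2)
g=c['img'][57:207,151:351].mean(2)[66:88,90:112].astype(np.float32);g=cv2.resize(g,None,fx=8,fy=8,interpolation=cv2.INTER_CUBIC)
m=(g<100).astype(np.uint8);n,l,st,ce=cv2.connectedComponentsWithStats(m);i=1+np.argmax(st[1:,4]);ys,xs=np.nonzero(l==i);print(cv2.minAreaRect(np.c_[xs,ys].astype(np.float32)))
t=(S+a)/2
plan([t[0],t[1],.152],.93,5)
```

```text
[0.54605951 0.28179343 0.048     ] [0.5463977  0.28151107 0.048     ] [0.54622861 0.28165225 0.048     ]
((91.59098052978516, 90.8162841796875), (109.40506744384766, 111.48658752441406), 2.385944128036499)
at [0.5193 0.2383 0.1877] yaw 0.934 dist 0.0623 per row mm 12.5
(np.float64(0.008), [0.0204, -0.0016, 0.0143])
(np.float64(0.008), [0.0204, -0.0017, 0.0143])
(np.float64(0.008), [0.0204, -0.0017, 0.0143])
(np.float64(0.008), [0.0204, -0.0017, 0.0143])
(np.float64(0.008), [0.0204, -0.0017, 0.0143])
```

>>> move_arm(series=[[[0, 0, 0.08], [0.0204, -0.0016, 0.005], 0.1], [[0, 0, 0.08], [0.0204, -0.0017, 0.005], 0.1], [[0, 0, 0.08], [0.0204, -0.0017, 0.01], 0.1], [[0, 0, 0.08], [0.0204, -0.0017, 0.02], 0.1], [[0, 0, 0], [0.0204, -0.0017, 0.03], 0.1], [[0, 0, 0], [0, 0, 0], 0.1], [[0, 0, 0], [0, 0, 0], 0.1]])

```text
time_s: 19.3
tcp_pos: [0.5473, 0.2809, 0.152]
ee_rot: [[0.62, 0.785, -0.002], [0.785, -0.62, -0.002], [-0.003, -0.0, -1.0]]
wrist_force: [-0.2, -0.5, -2.1]
gripper_width: 0.226
gripper_force: 29.9
```

Run:
```python
from h import *
c=r.capture('wrist');save(c,'w9'); c2=r.capture('scene');save(c2,'s9')
t=[.5462,.28165]
s=r.sense();print(s['wrist_force'],s['moment'],s['gripper_width'])
plan([t[0],t[1],.150],None,1)
plan([t[0],t[1],.1315],None,4)
u,v=np.array(proj(c2,[.546,.282,.1])).astype(int);print(u,v)
a=cv2.resize(c2['img'][v-45:v+45,u-60:u+60][:,:,::-1],(400,300),interpolation=cv2.INTER_CUBIC)
b=cv2.resize(c['img'][:,:,::-1],(400,300)); cv2.imwrite('pics/w9b.png',np.hstack([a,b]))
```

```text
[ 0.18763049 -0.19902316 -2.10705209] [-0.05110365  0.01343346 -0.02315353] 0.2282574724489201
at [0.5478 0.281  0.1535] yaw 0.902 dist 0.0039 per row mm 3.9
(0.0, [-0.0008, -0.0033, 0.0069])
at [0.5478 0.281  0.1535] yaw 0.902 dist 0.022 per row mm 5.5
(0.0, [-0.0002, -0.0008, 0.011])
(0.0, [-0.0002, -0.0008, 0.011])
(0.0, [-0.0002, -0.0008, 0.011])
(0.0, [-0.0002, -0.0008, 0.011])
254 184
```

View pics/w9b.png

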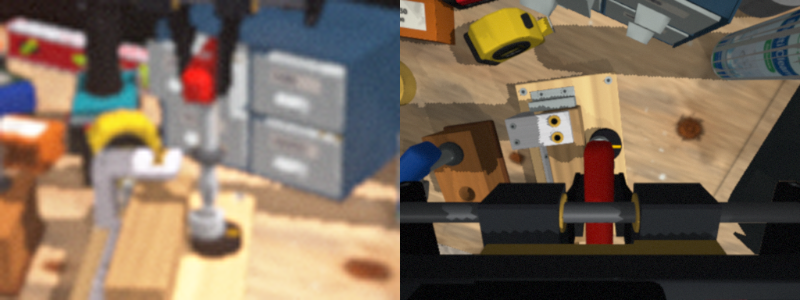

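Key hangs right over the boss, upright. Correct 1.7 mm sideways and descend.

>>> move_arm(series=[[[0, 0, 0], [-0.0008, -0.0033, 0], 0.1], [[0, 0, 0], [0, 0, 0], 0.1], [[0, 0, 0], [0, 0, 0.008], 0.1], [[0, 0, 0], [0, 0, 0.008], 0.1], [[0, 0, 0], [0, 0, 0.006], 0.1], [[0, 0, 0], [0, 0, 0], 0.1], [[0, 0, 0], [0, 0, 0], 0.1]])

```text
time_s: 20.1
tcp_pos: [0.5462, 0.2818, 0.1422]
ee_rot: [[0.62, 0.785, -0.0], [0.785, -0.62, -0.0], [-0.0, 0.0, -1.0]]
wrist_force: [0.5, 0.5, -1.9]
gripper_width: 0.227
gripper_force: 29.9
```

Run:
```python
from h import *
s=r.sense();print(s['wrist_force'],s['moment'],s['tcp_pos'],injig(s['tcp_pos']))
```

```text
[ 0.52488137  0.54779607 -1.85201028] [-0.0749619  -0.06371075  0.03742626] [0.54619799 0.28177537 0.14218459] [ 0.03005529 -0.03412824]
```

>>> move_arm(series=[[[0, 0, 0], [0, 0, 0.006], 0.1], [[0, 0, 0], [0, 0, 0.006], 0.1], [[0, 0, 0], [0, 0, 0.006], 0.1], [[0, 0, 0], [0, 0, 0.006], 0.1], [[0, 0, 0], [0, 0, 0.002], 0.1], [[0, 0, 0], [0, 0, 0], 0.1], [[0, 0, 0], [0, 0, 0], 0.1]])

```text
time_s: 20.8
tcp_pos: [0.5463, 0.2819, 0.1294]
ee_rot: [[0.62, 0.785, 0.0], [0.785, -0.62, 0.0], [0.0, 0.0, -1.0]]
wrist_force: [0.3, -0.8, -2.2]
gripper_width: 0.229
gripper_force: 29.9
```

Run:
```python
from h import *
s=r.sense();print(s['wrist_force'],s['moment'],s['tcp_pos'],injig(s['tcp_pos']))
```

```text
[ 0.29774422 -0.84150556 -2.19559656] [-0.0656348  -0.04066261 -0.00559625] [0.54626193 0.28188389 0.12944948] [ 0.03018124 -0.03412769]
```

Seated 15 mm deep with no contact. Turning.

>>> move_arm(series=[[[0, 0, 0.8], [0, 0, 0], 0.1], [[0, 0, 1], [0, 0, 0], 0.1], [[0, 0, 1], [0, 0, 0], 0.1], [[0, 0, 1], [0, 0, 0], 0.1], [[0, 0, 1], [0, 0, 0], 0.1], [[0, 0, 1], [0, 0, 0], 0.1], [[0, 0, 1], [0, 0, 0], 0.1], [[0, 0, 1], [0, 0, 0], 0.1], [[0, 0, 1], [0, 0, 0], 0.1], [[0, 0, 1], [0, 0, 0], 0.1], [[0, 0, 1], [0, 0, 0], 0.1], [[0, 0, 0], [0, 0, 0], 0.1]])

```text
time_s: 22.0
tcp_pos: [0.5467, 0.2811, 0.1296]
ee_rot: [[0.984, -0.176, 0.001], [-0.176, -0.984, -0.001], [0.001, 0.001, -1.0]]
wrist_force: [3.3, -2.9, -1.5]
gripper_width: 0.223
gripper_force: 30.0
```

Run:
```python
from h import *
s=r.sense();R=np.array(s['ee_rot']);print(s['wrist_force'],s['moment'],s['tcp_pos'],injig(s['tcp_pos']),'yaw',np.arctan2(R[1,0],R[0,0]),R[:,2],s['joints'][5])
```

```text
[ 3.30770785 -2.91199104 -1.46009881] [-0.989607   -0.80902176  0.13373848] [0.54673076 0.28109557 0.12963502] [ 0.02974356 -0.03493371] yaw -0.17710345929740465 [ 8.24912169e-04 -1.22830634e-03 -9.99998905e-01] 37.477362007495195
```

>>> move_arm(series=[[[0, 0, 0.7], [0, 0, 0], 0.1], [[0, 0, 0.7], [0, 0, 0], 0.1], [[0, 0, 0.6], [0, 0, 0], 0.1], [[0, 0, 0], [0, 0, 0], 0.1], [[0, 0, 0], [0, 0, 0], 0.1]])

```text
time_s: 22.5
tcp_pos: [0.5464, 0.2812, 0.1296]
ee_rot: [[0.93, -0.366, 0.0], [-0.366, -0.93, -0.001], [0.001, 0.001, -1.0]]
wrist_force: [1.2, -3.9, -0.9]
gripper_width: 0.226
gripper_force: 30.0
```

Run:
```python
from h import *
s=r.sense();R=np.array(s['ee_rot']);print(s['wrist_force'],s['moment'],injig(s['tcp_pos']),'yaw',np.arctan2(R[1,0],R[0,0]),R[:,2])
```

```text
[ 1.22339623 -3.88878631 -0.94776382] [-1.45959077 -0.79035115  0.14161815] [ 0.02963812 -0.03457413] yaw -0.37509214646298367 [ 1.49838771e-04 -1.08435549e-03 -9.99999401e-01]
```

>>> move_arm(series=[[[0, 0, 0.5], [0, 0, 0], 0.1], [[0, 0, 0.5], [0, 0, 0], 0.1], [[0, 0, 0], [0, 0, 0], 0.1], [[0, 0, 0], [0, 0, 0], 0.1]])

```text
time_s: 22.9
tcp_pos: [0.5462, 0.2814, 0.1296]
ee_rot: [[0.889, -0.458, -0.0], [-0.458, -0.889, -0.001], [0.0, 0.001, -1.0]]
wrist_force: [1.2, -4.7, -0.1]
gripper_width: 0.227
gripper_force: 30.1
```

Run:
```python
from h import *
s=r.sense();R=np.array(s['ee_rot']);print(s['wrist_force'],s['moment'],injig(s['tcp_pos']),'yaw',np.arctan2(R[1,0],R[0,0]),R[:,2])
```

```text
[ 1.19199319 -4.66812973 -0.07700448] [-1.52268623 -0.62333165  0.20233061] [ 0.02973967 -0.0342928 ] yaw -0.4755104257678342 [-8.87167855e-05 -7.67527217e-04 -9.99999702e-01]
```

>>> move_arm(series=[[[0, 0, 0.4], [0, 0, 0], 0.1], [[0, 0, 0.3], [0, 0, 0], 0.1], [[0, 0, 0], [0, 0, 0], 0.1], [[0, 0, 0], [0, 0, 0], 0.1]])

```text
time_s: 23.3
tcp_pos: [0.5462, 0.2816, 0.1296]
ee_rot: [[0.854, -0.52, -0.0], [-0.52, -0.854, -0.0], [0.0, 0.0, -1.0]]
wrist_force: [1.5, -3.7, 0.7]
gripper_width: 0.228
gripper_force: 30.1
```

Run:
```python
from h import *
s=r.sense();R=np.array(s['ee_rot']);print(s['wrist_force'],s['moment'],injig(s['tcp_pos']),'yaw',np.arctan2(R[1,0],R[0,0]),R[:,2])
c=r.capture('wrist');save(c,'w10')
x=r.cut_out('rail','wrist')
if x:
    p,f,n=fitsil([c],[x[0]['pixels'].astype(float)],pose(PJ,[[-.005,.007,0]])[0][:2].tolist()+[1.034],[b+[0,0,.018] for b in RAIL]);print(injig(p),p[2],f,n)
cv2.imwrite('pics/w10b.png',cv2.resize(c['img'][:260,60:460][:,:,::-1],(800,520)))
```

```text
[ 1.5427327  -3.74284946  0.65981842] [-1.71497451 -0.49938596  0.23591947] [ 0.02990851 -0.03417695] yaw -0.5465520330850242 [-1.50732961e-05 -4.08189811e-04 -9.99999917e-01]
[-0.00634015 -0.00866173] 0.8209706367710614 7713.094117647059 4178.0
```

View pics/w10b.png

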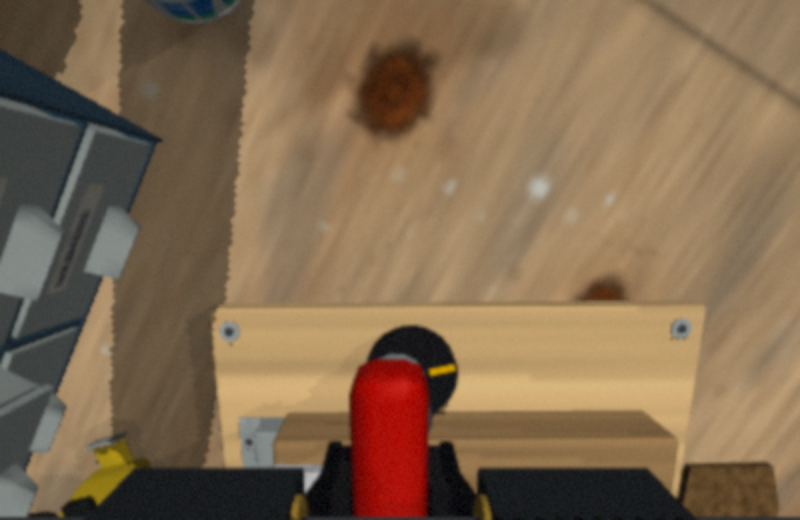

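Mark points ~10° short of jig −x (cam ≈ 1.38), rail against the stop. A touch more, back off within the play, then lift.

>>> move_arm(series=[[[0, 0, 0.4], [0, 0, 0], 0.1], [[0, 0, 0], [0, 0, 0], 0.1], [[0, 0, 0], [0, 0, 0], 0.1], [[0, 0, -0.4], [0, 0, 0], 0.1], [[0, 0, -0.4], [0, 0, 0], 0.1], [[0, 0, -0.2], [0, 0, 0], 0.1], [[0, 0, 0], [0, 0, 0], 0.1]])

```text
time_s: 24.1
tcp_pos: [0.5459, 0.2819, 0.1291]
ee_rot: [[0.883, -0.469, -0.001], [-0.469, -0.883, 0.0], [-0.001, 0.0, -1.0]]
wrist_force: [0.0, -4.4, -0.3]
gripper_width: 0.225
gripper_force: 30.1
```

Run:
```python
from h import *
s=r.sense();R=np.array(s['ee_rot']);print(s['wrist_force'],s['moment'],injig(s['tcp_pos']),'yaw',np.arctan2(R[1,0],R[0,0]),R[:,2])
```

```text
[ 0.04218976 -4.38773609 -0.31759406] [-1.49214492 -0.23983537  0.00222826] [ 0.03003328 -0.0338492 ] yaw -0.48803817677769507 [-5.11242218e-04  1.39993489e-04 -9.99999860e-01]
```

>>> move_arm(series=[[[0, 0, 0], [0, 0, -0.01], 0.1], [[0, 0, 0], [0, 0, -0.015], 0.1], [[0, 0, 0], [0, 0, -0.02], 0.1], [[0, 0, 0], [0, 0, -0.03], 0.1], [[0, 0, 0], [0, 0, -0.04], 0.1], [[0, 0, 0], [0, 0, -0.02], 0.1], [[0, 0, 0], [0, 0, 0], 0.1]])

```text
time_s: 24.8
tcp_pos: [0.5472, 0.2833, 0.1996]
ee_rot: [[0.884, -0.468, 0.005], [-0.468, -0.884, 0.004], [0.002, -0.006, -1.0]]
wrist_force: [0.3, -0.1, -1.9]
gripper_width: 0.224
gripper_force: 29.9
```

Run:
```python
from h import *
s=r.sense();print(s['wrist_force'],s['moment'],s['tcp_pos'])
c=r.capture('wrist')
x=r.pinpoint('cam_socket','wrist')
plan([.3778,.3408,.196],.009,10)
```

```text
[ 0.27086008 -0.11815968 -1.92525506] [ 0.0216334   0.00172479 -0.02361507] [0.54720193 0.28329677 0.19964738]
at [0.5458 0.2821 0.1967] yaw -0.488 dist 0.1779 per row mm 17.8
(np.float64(-0.497), [-0.0352, 0.0054, 0.0002])
(np.float64(-0.497), [-0.0354, 0.0036, 0.0002])
(np.float64(-0.497), [-0.0355, 0.0019, 0.0002])
(np.float64(-0.497), [-0.0356, 0.0001, 0.0002])
(np.float64(-0.497), [-0.0355, -0.0017, 0.0002])
(np.float64(-0.497), [-0.0354, -0.0034, 0.0002])
(np.float64(-0.497), [-0.0352, -0.0052, 0.0002])
(np.float64(-0.497), [-0.0349, -0.0069, 0.0002])
(np.float64(-0.497), [-0.0345, -0.0087, 0.0002])
(np.float64(-0.497), [-0.034, -0.0104, 0.0002])
```

>>> move_arm(series=[[[0, 0, -0.497], [-0.0352, 0.0054, 0], 0.1], [[0, 0, -0.497], [-0.0354, 0.0036, 0], 0.1], [[0, 0, -0.497], [-0.0355, 0.0019, 0], 0.1], [[0, 0, -0.497], [-0.0356, 0, 0], 0.1], [[0, 0, -0.497], [-0.0355, -0.0017, 0], 0.1], [[0, 0, -0.497], [-0.0354, -0.0034, 0], 0.1], [[0, 0, -0.497], [-0.0352, -0.0052, 0], 0.1], [[0, 0, -0.497], [-0.0349, -0.0069, 0], 0.1], [[0, 0, -0.497], [-0.0345, -0.0087, 0], 0.1], [[0, 0, -0.497], [-0.034, -0.0104, 0], 0.1], [[0, 0, 0], [0, 0, 0], 0.1], [[0, 0, 0], [0, 0, 0], 0.1]])

```text
time_s: 26.1
tcp_pos: [0.3776, 0.3408, 0.1972]
ee_rot: [[1.0, 0.011, 0.001], [0.011, -1.0, 0.0], [0.001, -0.0, -1.0]]
wrist_force: [-0.0, -0.2, -1.7]
gripper_width: 0.229
gripper_force: 29.9
```

Run:
```python
from h import *
c=r.capture('scene');save(c,'s11');w=r.capture('wrist');save(w,'w11')
plan([.3777,.3407,.160],.009,2)
u,v=np.array(proj(c,[.378,.341,.1])).astype(int);print(u,v)
a=cv2.resize(c['img'][v-60:v+60,u-80:u+80][:,:,::-1],(400,300),interpolation=cv2.INTER_CUBIC)
b=cv2.resize(w['img'][:,:,::-1],(400,300)); cv2.imwrite('pics/w11b.png',np.hstack([a,b]))
```

```text
at [0.3783 0.3406 0.197 ] yaw 0.01 dist 0.037 per row mm 18.5
(np.float64(0.003), [-0.0006, -0.0001, 0.037])
(np.float64(0.003), [-0.0006, -0.0001, 0.037])
185 188
```

View pics/w11b.png

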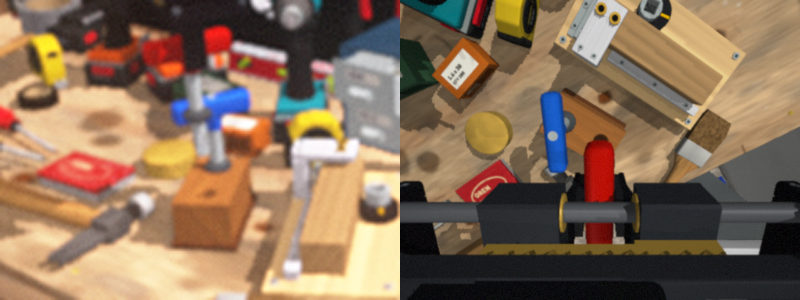

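Key is upright over the empty hole; blue key in place. Lowering.

>>> move_arm(series=[[[0, 0, 0], [-0.0006, 0, 0.03], 0.1], [[0, 0, 0], [-0.0006, 0, 0.03], 0.1], [[0, 0, 0], [0, 0, 0.02], 0.1], [[0, 0, 0], [0, 0, 0.012], 0.1], [[0, 0, 0], [0, 0, 0.012], 0.1], [[0, 0, 0], [0, 0, 0.012], 0.1], [[0, 0, 0], [0, 0, 0], 0.1]])

```text
time_s: 26.9
tcp_pos: [0.3775, 0.3402, 0.1382]
ee_rot: [[1.0, 0.009, -0.001], [0.009, -1.0, -0.001], [-0.001, 0.001, -1.0]]
wrist_force: [-0.4, -0.4, -2.9]
gripper_width: 0.229
gripper_force: 29.9
```

Run:
```python
from h import *
s=r.sense();print(s['wrist_force'],s['moment'],s['tcp_pos'])
```

```text
[-0.4272231  -0.40412495 -2.86495964] [-0.03276254  0.06224024  0.05552737] [0.37746606 0.34017999 0.13817663]
```

Tip is in the hole without contact; on down 28 mm.

>>> move_arm(series=[[[0, 0, 0], [0, 0, 0.015], 0.1], [[0, 0, 0], [0, 0, 0.018], 0.1], [[0, 0, 0], [0, 0, 0.015], 0.1], [[0, 0, 0], [0, 0, 0.008], 0.1], [[0, 0, 0], [0, 0, 0.001], 0.1], [[0, 0, 0], [0, 0, 0], 0.1], [[0, 0, 0], [0, 0, 0], 0.1]])

```text
time_s: 27.6
tcp_pos: [0.3777, 0.3406, 0.1104]
ee_rot: [[1.0, 0.009, 0.0], [0.009, -1.0, 0.0], [0.0, -0.0, -1.0]]
wrist_force: [0.0, -0.6, -1.9]
gripper_width: 0.229
gripper_force: 29.9
```

Run:
```python
from h import *
s=r.sense();print(s['wrist_force'],s['moment'],s['tcp_pos'])
```

```text
[ 0.0309546  -0.62117093 -1.88637626] [-0.04482461  0.02958298  0.04017836] [0.37769855 0.34063892 0.11040733]
```

Just about seated (original 0.1096); open and rise.

>>> move_arm(series=[[[0, 0, 0], [0, 0, 0.0015], 0.1], [[0, 0, 0], [0, 0, 0], 0.34], [[0, 0, 0], [0, 0, 0], 0.34], [[0, 0, 0], [0, 0, 0], 0.34], [[0, 0, 0], [0, 0, 0], 0.34], [[0, 0, 0], [0, 0, -0.03], 0.34], [[0, 0, 0], [0, 0, -0.06], 0.34], [[0, 0, 0], [0, 0, -0.08], 0.34], [[0, 0, 0], [0, 0, -0.08], 0.34], [[0, 0, 0], [-0.02, 0, -0.03], 0.34], [[0, 0, 0], [0, 0, 0], 0.34]])

```text
time_s: 28.7
tcp_pos: [0.368, 0.3415, 0.2527]
ee_rot: [[1.0, 0.01, 0.004], [0.01, -1.0, 0.006], [0.004, -0.006, -1.0]]
wrist_force: [-0.1, -0.5, 0.4]
gripper_width: 0.341
gripper_force: 0.0
```

Run:
```python
from h import *
s=r.sense();print(s['tcp_pos'],s['wrist_force'])
w=r.capture('wrist');c=r.capture('scene');save(w,'w12')
for x in r.cut_out('rail','wrist')[:1]:
    p,f,n=fitsil([w],[x['pixels'].astype(float)],pose(PJ,[[-.005,.007,0]])[0][:2].tolist()+[1.034],[b+[0,0,.018] for b in RAIL]);print(injig(p),p[2],f,n)
u,v=np.array(proj(c,[.42,.32,.08])).astype(int)
a=cv2.resize(c['img'][v-60:v+60,u-80:u+80][:,:,::-1],(400,300),interpolation=cv2.INTER_CUBIC)
b=cv2.resize(w['img'][:230,130:430][:,:,::-1],(400,300)); cv2.imwrite('pics/w12b.png',np.hstack([a,b]))
```

```text
[0.36802331 0.34153275 0.2526859 ] [-0.10925913 -0.47135601  0.4059296 ]
[-0.03922081  0.00678602] 1.0448778433897505 1646.250980392157 5500.0
```

View pics/w12b.png

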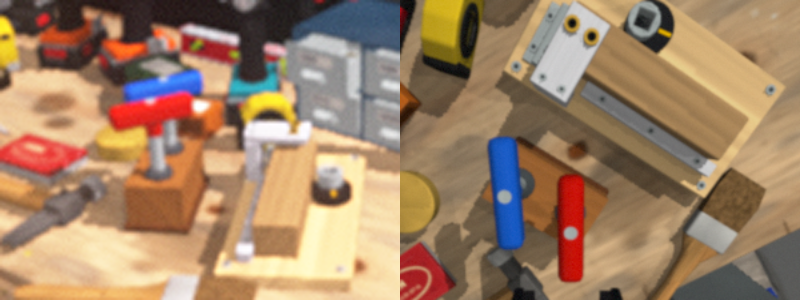

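Run:
```python
from h import *
w=r.capture('wrist')
for p in((390,90.5),(371.5,121)): print(injig(at(w,p,.058)))
m=r.cut_out('rail','wrist')[0]['pixels']&True
J=np.array([injig(at(w,(x,y),.058)) for y,x in zip(*np.nonzero(m))]);print(np.percentile(J,[.5,2,50,98,99.5],axis=0).round(4).tolist())
for x in r.pinpoint('key_red_handle','wrist')[:1]: print(at(w,x['centre'],.128))
print(at(w,(130+(570-400)*.75,233*230/300),.140))
```

```text
[-0.09585007 -0.01154078]
[-0.09882907  0.02704843]
[[-0.0928, -0.014], [-0.0901, -0.0132], [-0.0178, 0.009], [0.048, 0.0324], [0.05, 0.0333]]
[0.37740108 0.3414335  0.128     ]
[0.37651502 0.33902088 0.14      ]
```

Run:
```python
from station import r
print(r.finish_job())
```

```text
the job is handed in; nothing more can be done
None
```

I slid the rail home against the end stop, clamped it with the cam at an estimated 1.4 rad, put the red key back in its stand hole, and handed the job in at about 29 s. The final pictures agree with all of this, but no verdict came back and the clamp force on the fence was not measured directly.

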